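# Pack the sample capsules and seal every pot

## Task

Tip all the orange capsules out of the beaker into the big white pot and stand the beaker upright again on its black mat. Then find the big blue lid in the crate, fit it on the white pot and press it down until it is fully home. Put each red lid from the crate on an open small pot of the rack and press every red lid, those already lying on small pots too, fully home; leave the other things in the crate and do not disturb the white bottle and the green box.

Things in the scene. Friction and masses are not known exactly. Their poses are not given: they have to be found in the camera images.
- pot: the one big white round pot, fixed: rim 108 mm across, 80 mm above the bench; floor 5 mm. Its mouth is lined by a black rubber seal ring (99 mm outside, 91 mm inside) standing 8 mm proud of the rim at first. A push of about 7 N on the lid slides the ring down 8 mm, level with the rim, where it stays; a lid's weight does not. Origin: centre of the underside.
- lid: big blue lid, knob up in the crate at first: disc 108 mm across, 8 mm thick; under it a plug 82 mm across (74 at its foot), 12 mm deep, that goes inside the seal ring; on top a round knob 26 mm across, 28 mm high. 80 g. Origin: centre of the plug's foot, z up; disc top at z = 20 mm, knob top 48 mm. Origin 76 mm above the pot's when only resting on the ring, 68 mm when fully seated.
- old_lid: a smaller yellow lid with a like knob (disc 88 mm across), lying in the crate; not needed. Origin: centre of its underside.
- tube: clear tube with a green stopper, 105 mm long, 18 mm thick, lying along its own y in the crate; not needed. Origin: under its middle.
- clamp: steel clamp bar 90 mm long (along its y), 16 mm wide, 30 mm high at one end, lying in the crate; not needed. Origin: under its middle.
- crate: grey open crate fixed to the bench, outside 260 mm (its x) by 270 mm (its y), 45 mm high, walls and floor 5 mm. Origin: centre of the underside.
- mat: black square rubber mat 140 x 140 mm, 4 mm thick, fixed to the bench; the beaker's place. Origin: centre of the underside.
- beaker: clear tapered beaker standing on the mat: foot 60 mm across, rim 100 mm, 80 mm high, wall 4 mm, inner floor at 6 mm, 110 g. A straight blue bar grip sticks out level from its side along its own +y: 12 mm thick (beaker x), 24 mm high (46 to 70 mm above the foot), ending 100 mm from the axis; grip it 80 mm out, 58 mm up. Origin: centre of the foot's underside; z up through the mouth.
- rack: aluminium plate 90 mm (its x) by 300 mm (its y), 12 mm thick, fixed, with a row of four blue pots 56 mm across, rims 60 mm above the bench, each lined by a black seal ring (47 mm outside, 39 inside) standing 8 mm proud of the rim at first; it slides down 8 mm, level with the rim, under a push of about 7 N on the lid, and stays there. Origin: centre of the underside.
- well1 (a point): centre of the rim of small blue pot 1 (rack y = -112.5 mm), 60 mm above the rack's underside; z up.
- cap1: small red lid, at first only resting on a small pot's proud seal ring: disc 56 mm across, 10 mm thick, plug under it 33 mm across (25 at its foot), 10 mm deep, knob on top 18 mm across, 18 mm high. 25 g. May be absent. Origin: centre of the plug's foot, z up; disc top at z = 20 mm, knob top 38 mm. Origin 2 mm below the pot's rim point when only resting, 10 mm below when fully seated.
- well2 (a point): centre of the rim of small blue pot 2 (rack y = -37.5 mm), 60 mm above the rack's underside; z up.
- cap2: small red lid, at first only resting on a small pot's proud seal ring: disc 56 mm across, 10 mm thick, plug under it 33 mm across (25 at its foot), 10 mm deep, knob on top 18 mm across, 18 mm high. 25 g. May be absent. Origin: centre of the plug's foot, z up; disc top at z = 20 mm, knob top 38 mm. Origin 2 mm below the pot's rim point when only resting, 10 mm below when fully seated.
- well3 (a point): centre of the rim of small blue pot 3 (rack y = 37.5 mm), 60 mm above the rack's underside; z up.
- cap3: small red lid, at first lying knob up in the crate; fits any small pot: disc 56 mm across, 10 mm thick, plug under it 33 mm across (25 at its foot), 10 mm deep, knob on top 18 mm across, 18 mm high. 25 g. May be absent. Origin: centre of the plug's foot, z up; disc top at z = 20 mm, knob top 38 mm. Origin 2 mm below the pot's rim point when only resting, 10 mm below when fully seated.
- well4 (a point): centre of the rim of small blue pot 4 (rack y = 112.5 mm), 60 mm above the rack's underside; z up.
- cap4: small red lid, at first lying knob up in the crate; fits any small pot: disc 56 mm across, 10 mm thick, plug under it 33 mm across (25 at its foot), 10 mm deep, knob on top 18 mm across, 18 mm high. 25 g. May be absent. Origin: centre of the plug's foot, z up; disc top at z = 20 mm, knob top 38 mm. Origin 2 mm below the pot's rim point when only resting, 10 mm below when fully seated.
- capsule1: orange smooth, slippery sample capsule, eight-sided, 17 mm across, 24 mm long, 14 g, starting inside the beaker; may be absent. Origin: centre of one end; z along its length.
- capsule2: orange smooth, slippery sample capsule, eight-sided, 17 mm across, 24 mm long, 14 g, starting inside the beaker; may be absent. Origin: centre of one end; z along its length.
- capsule3: orange smooth, slippery sample capsule, eight-sided, 17 mm across, 24 mm long, 14 g, starting inside the beaker; may be absent. Origin: centre of one end; z along its length.
- capsule4: orange smooth, slippery sample capsule, eight-sided, 17 mm across, 24 mm long, 14 g, starting inside the beaker; may be absent. Origin: centre of one end; z along its length.
- capsule5: orange smooth, slippery sample capsule, eight-sided, 17 mm across, 24 mm long, 14 g, starting inside the beaker; may be absent. Origin: centre of one end; z along its length.
- wash_bottle: white bottle with a red cap, 60 mm across, 130 mm high, a bystander. Origin: centre of the underside.
- tip_box: green box 70 x 100 x 60 mm, a bystander. Origin: centre of the underside.
Not all that is in view belongs to the job. Several things have the shape of the old_lid; the one meant has the colours described above.

How it is judged (in metres and radians):
On the way, in this order (a step that is already met when the one before it is completed fails the run):
1. the beaker is tipped well over (more than 70 degrees) beside or above the white pot (angle between beaker's own z axis and vertical above 1.22 rad and horizontal distance between beaker and pot below 0.2 m), for 0.2 s.
2. every capsule is in the white pot and the beaker stands upright on its mat (horizontal distance between each of capsule1, capsule2, capsule3, capsule4, capsule5 and pot below 0.048 m and z of each of capsule1, capsule2, capsule3, capsule4, capsule5 in the frame of pot below 0.062 m and angle between beaker's own z axis and vertical below 0.1 rad and horizontal distance between beaker and mat below 0.04 m and z of beaker in the frame of mat below 0.012 m), for 0.2 s.
3. the blue lid is on the white pot and pressed fully home (horizontal distance between lid and pot below 0.006 m and z of lid in the frame of pot below 0.0705 m and angle between lid's own z axis and vertical below 0.06 rad), for 0.2 s.
At the end, for the whole second after the job is handed in: All capsules in the white pot; beaker upright within 6 degrees, within 40 mm of its mat's centre; blue lid on the pot and each red lid on a small pot, centred within 6 mm, level, within 2.5 mm of fully seated; yellow lid, tube and clamp still in the crate; beaker and blue lid at rest (all of step 2 and all of step 3 and ((horizontal distance between cap1 and well1 below 0.006 m and z of cap1 in the frame of well1 below -0.0075 m and angle between cap1's own z axis and vertical below 0.08 rad) or (horizontal distance between cap1 and well2 below 0.006 m and z of cap1 in the frame of well2 below -0.0075 m and angle between cap1's own z axis and vertical below 0.08 rad) or (horizontal distance between cap1 and well3 below 0.006 m and z of cap1 in the frame of well3 below -0.0075 m and angle between cap1's own z axis and vertical below 0.08 rad) or (horizontal distance between cap1 and well4 below 0.006 m and z of cap1 in the frame of well4 below -0.0075 m and angle between cap1's own z axis and vertical below 0.08 rad)) and ((horizontal distance between cap2 and well1 below 0.006 m and z of cap2 in the frame of well1 below -0.0075 m and angle between cap2's own z axis and vertical below 0.08 rad) or (horizontal distance between cap2 and well2 below 0.006 m and z of cap2 in the frame of well2 below -0.0075 m and angle between cap2's own z axis and vertical below 0.08 rad) or (horizontal distance between cap2 and well3 below 0.006 m and z of cap2 in the frame of well3 below -0.0075 m and angle between cap2's own z axis and vertical below 0.08 rad) or (horizontal distance between cap2 and well4 below 0.006 m and z of cap2 in the frame of well4 below -0.0075 m and angle between cap2's own z axis and vertical below 0.08 rad)) and ((horizontal distance between cap3 and well1 below 0.006 m and z of cap3 in the frame of well1 below -0.0075 m and angle between cap3's own z axis and vertical below 0.08 rad) or (horizontal distance between cap3 and well2 below 0.006 m and z of cap3 in the frame of well2 below -0.0075 m and angle between cap3's own z axis and vertical below 0.08 rad) or (horizontal distance between cap3 and well3 below 0.006 m and z of cap3 in the frame of well3 below -0.0075 m and angle between cap3's own z axis and vertical below 0.08 rad) or (horizontal distance between cap3 and well4 below 0.006 m and z of cap3 in the frame of well4 below -0.0075 m and angle between cap3's own z axis and vertical below 0.08 rad)) and ((horizontal distance between cap4 and well1 below 0.006 m and z of cap4 in the frame of well1 below -0.0075 m and angle between cap4's own z axis and vertical below 0.08 rad) or (horizontal distance between cap4 and well2 below 0.006 m and z of cap4 in the frame of well2 below -0.0075 m and angle between cap4's own z axis and vertical below 0.08 rad) or (horizontal distance between cap4 and well3 below 0.006 m and z of cap4 in the frame of well3 below -0.0075 m and angle between cap4's own z axis and vertical below 0.08 rad) or (horizontal distance between cap4 and well4 below 0.006 m and z of cap4 in the frame of well4 below -0.0075 m and angle between cap4's own z axis and vertical below 0.08 rad)) and horizontal distance between each of old_lid, tube, clamp and crate below 0.17 m and z of each of old_lid, tube, clamp in the frame of crate below 0.06 m and linear speed of each of beaker, lid below 0.02 m/s); the robot touches nothing.
It fails at once if a bystander (white bottle or green box) is shoved more than 30 mm or knocked over (distance of any of wash_bottle, tip_box from where it was at the start of the episode above 0.03 m or angle between any of wash_bottle, tip_box's own z axis and vertical above 0.5 rad).
Of capsule1, capsule2, capsule3, capsule4, capsule5 only 2 to 5 are there at a start; the rules pass over those that are not, and their reading is None.
Of cap1, cap2 only 1 to 2 are there at a start; the rules pass over those that are not, and their reading is None.
Of cap3, cap4 only 1 to 2 are there at a start; the rules pass over those that are not, and their reading is None.
At some moment in a run one of beaker, lid may be knocked a few centimetres aside while the robot is not near it.
It also fails if it takes over 210 s, if anything falls off the work surface, if the arm or the gripper's body presses on something with over 40 N, if the wrist force passes 120 N, or if a joint passes its speed limit or range.

## Robot

A 6-joint arm with a two-finger parallel gripper is mounted at the origin on the work surface. World frame = base frame: x ahead of the robot, y to its left, z up, the work surface at z = 0. Lengths are in m, angles in degrees, forces in N, time in s.
With the tool pointing down it reaches from about 0.4 to 0.825 m from the base axis. Payload 7 kg.
Tool frame: the origin (TCP) lies between the finger pads; the fingertips stand 22 mm ahead of it and the grasp point (between the pads) lies 3 mm ahead of it; z points along the fingers, y is the line along which they close (so a half turn about z gives the same grasp; the last joint's range is limited). The gripper opens to 88 mm and grips with 3 to 60 N. Pads are 19 mm wide; open, the fingers measure 130 mm over their backs; the gripper's body (78 mm by 193 mm) begins 47 mm behind the grasp point.
Start: joints at [-57.92, 20.546, 0.682, 0, -70.136, -16.507], TCP at [0.181, -0.65, 0.249] pointing down, gripper open.
Joint ranges: [-176.03, 176.03], [-82.01, 121.73], [-58.28, 71.71], [-173.87, 95.51], [-174.79, -0.11], [-173.66, 173.66]. Speed limits (degrees/s): [136.94, 136.94, 172.46, 180, 180, 180].

## Interface

Orientations are given as [roll, pitch, yaw] about the fixed x, y, z axes, in that order (R = Rz(yaw) Ry(pitch) Rx(roll)).
In Python, from plant import r, vision gives the robot as it stands.
- The arm moves only by the shell command python3 -m pendant 'ROWS' [FORCE]. ROWS is JSON, a list that holds one entry, the list of rows, each a list of 7 numbers: the shift along the tool's x, y, z scaled (see below), then the turn, a rotation vector about the tool's x, y, z scaled (see below), then the opening, from -1 (shut) to 1 (fully open). In form: [[[x, y, z, wx, wy, wz, fingers], ...]]. A call has exactly 8 rows; each row shifts and turns the commanded pose from where the row before left it, along the tool's axes as they then stand; what a row does not reach is not made up. The controller multiplies each number of a shift by 20 mm and each number of a turn by 4 degrees. A row lasts 1/10 s, in which the tool goes at most 50 mm and 8.59 degrees, less where a joint would pass 70% of its speed; a pose out of reach is approached as far as the arm can. A call with a number of a shift or a turn outside -1 to 1 is refused whole. A call with a gripper value outside its range is refused whole. The fingers move at their own pace and stop on an object; FORCE is the grip in N (left out, the last holds). Time passes only in rows, so rows that do not move let the fingers close, or fill a call up. It gives the time, the measured TCP pose, the force, the opening and the grip force at its end, in the units of the state.
- r.get_state(): the state, without advancing time (a new reading comes with each control period).
- vision.capture(name): name is "side" or "top"; returns a dict with "frame" (384x512x3 uint8, blue, green, red), "depth" (384x512 float32, m along the optical axis (not along the pixel's ray), 0 where there is no reading), "camera_matrix" (3x3 intrinsics, pixels), "extrinsics" (4x4, takes a point from world to camera coordinates). Camera axes: x right, y up, looking along -z (the intrinsics and any distortion apply to the point x, -y, -z); pixel columns grow to the right and rows downward; lengths in m; the calibration is good to about 2 mm. A picture is of the moment at which its call begins.
- r.close_job(): hands the job in; it is judged then, once.
The state is a dict: "time_s": time; "joints": joint angles; "qd": joint speeds; "joint_torque": joint torques, N m; "tcp_pos": TCP position; "eef_rot": TCP orientation; "contact_force": force on the tool from outside, world axes, zero at the start; "moment": the same for the moment, N m; "gripper_width": finger opening in m; "gripper_force": force on a finger pad.
Only numpy, scipy, OpenCV 4.12 (cv2) and the standard library are available. Lean on these libraries where they do the work, as an engineer would, in place of code of your own. Each camera call takes 0.05 s, during which the arm holds its last target. There are 200 camera calls.

## Working session

There is one attempt and no reset: what is moved stays moved. The work goes in short steps, Python scripts to look and compute and a shell command to move; the robot and the scene stay as the last step left them, time stands still between calls to the robot, and variables do not carry over. Pictures are saved under pics/ and viewed, at most 14 in all, crops included, and the job is handed in when it is done.

```bash
ls; mkdir -p pics; cat > h.py <<'E'
import numpy as np,cv2
from plant import r,vision
def cap(n):
    c=vision.capture(n); return c
def ray(c,u,v):
    K=c["camera_matrix"];E=np.array(c["extrinsics"])
    d=np.linalg.inv(K)@np.array([u,v,1.]); d=np.array([d[0],-d[1],-d[2]])
    R=E[:3,:3];t=E[:3,3]
    return -R.T@t, R.T@d
def onz(c,u,v,z):
    o,d=ray(c,u,v); return o+d*(z-o[2])/d[2]
def cloud(c):
    h,w=c["depth"].shape;v,u=np.mgrid[:h,:w]
    o,d=ray(c,0,0)
    K=c["camera_matrix"];p=np.stack([u,v,np.ones_like(u)],-1)@np.linalg.inv(K).T
    p=p*c["depth"][...,None]*[1,-1,-1]
    E=np.array(c["extrinsics"]);return (p-E[:3,3])@E[:3,:3]
E
python3 - <<'E'
from h import *
for n in("top","side"):
    c=cap(n);cv2.imwrite(f"pics/{n}0.png",c["frame"]);print(n,c["camera_matrix"],ray(c,256,192))
    np.savez(f"{n}0.npz",**c)
print(r.get_state())
E
```

```text
pics
top [[359.55005726   0.         258.43822039]
 [  0.         359.55005726 187.95849077]
 [  0.           0.           1.        ]] (array([ 0.42526165, -0.11727829,  1.09977498]), array([ 0.06996762,  0.01933859, -0.99744819]))
side [[372.80410521   0.         247.96424303]
 [  0.         372.80410521 186.6886191 ]
 [  0.           0.           1.        ]] (array([-0.15391962,  0.55256071,  0.86584413]), array([ 0.52748685, -0.5290544 , -0.66522677]))
{'time_s': 0.1, 'joints': array([-5.79215635e+01,  2.05883146e+01,  6.40300494e-01, -1.80078383e-02,
       -7.01366202e+01, -1.65064450e+01]), 'qd': array([-0.0044521 , -0.0281145 ,  0.18001561,  0.12695883,  0.0104301 ,
        0.04367076]), 'joint_torque': array([-2.10723141e-03, -5.84162521e+01,  2.93751222e+01,  7.01563329e+00,
        1.01491009e-02, -8.18327771e-05]), 'tcp_pos': array([ 0.18107085, -0.649846  ,  0.24771411]), 'eef_rot': array([ 1.79914043e+02, -7.81701770e-03, -1.64434134e+02]), 'contact_force': array([ 0.23852272, -0.28134673, -0.26189886]), 'moment': array([-0.00934558, -0.02173504, -0.02084575]), 'gripper_force': 0.0, 'gripper_width': 0.08785371741049745}
```

View pics/top0.png

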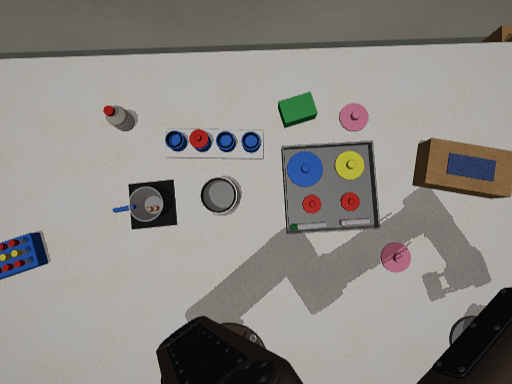

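View pics/side0.png

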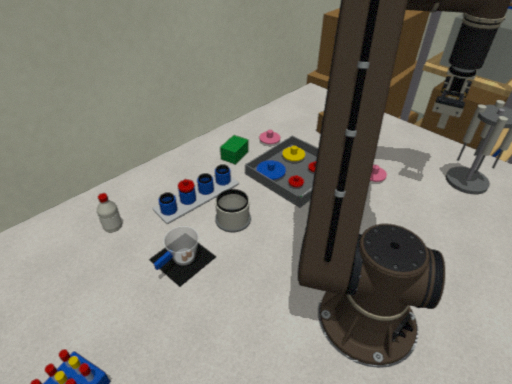

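The top view shows the beaker at about (147,205) with its grip to the left (120,209), and the pot at (220,195). The rack pots are at (176,140), (200,139), (226,141) and (251,141), with a red lid on the second. In the crate are the blue lid (305,168), the yellow lid (349,165) and two red lids (312,204), (350,202). The side view agrees.

```bash
cat > seg.py <<'E'
from h import *
def blobs(c,lo,hi,amin=15):
    hsv=cv2.cvtColor(c["frame"],cv2.COLOR_BGR2HSV);m=cv2.inRange(hsv,lo,hi)
    n,l,s,ce=cv2.connectedComponentsWithStats(m)
    return [(s[i][4],ce[i],l==i,s[i]) for i in range(1,n) if s[i][4]>=amin]
E
python3 - <<'E'
from seg import *
np.set_printoptions(precision=4,suppress=True)
R={"red":((0,150,60),(6,255,255)),"blue":((100,120,40),(125,255,255)),"yel":((22,120,80),(35,255,255)),"orange":((7,90,60),(18,255,255)),"green":((50,120,40),(80,255,255)),"dark":((0,0,0),(180,120,60))}
for n in("top","side"):
    c=dict(np.load(n+"0.npz"));P=cloud(c)
    for k,(lo,hi) in R.items():
        for a,ce,m,s in blobs(c,lo,hi,8):
            p=P[m&(c["depth"]>0)]
            if len(p)==0: print(n,k,a,ce,"nodepth");continue
            print(n,k,a,ce,s[:4],np.median(p,0),"zmax %.3f"%np.percentile(p[:,2],97))
E
```

```text
top red 71 [108.0141 110.1408] [104 106   9  10] [0.7325 0.3049 0.1309] zmax 0.134
top red 261 [198.3793 138.3372] [189 130  19  18] [0.6557 0.0631 0.0799] zmax 0.098
top red 270 [349.8778 201.3444] [341 192  19  19] [ 0.4648 -0.3736  0.027 ] zmax 0.045
top red 263 [311.4829 203.8327] [303 195  18  18] [ 0.4596 -0.2599  0.0267] zmax 0.046
top red 27 [ 11.5926 242.9259] [  9 241   6   5] [0.3729 0.585  0.1012] zmax 0.104
top red 14 [  0.9286 246.8571] [  0 245   3   5] [0.3628 0.6157 0.1011] zmax 0.105
top red 31 [ 17.3871 263.5161] [ 14 261   7   6] [0.3152 0.5681 0.1008] zmax 0.104
top red 30 [  5.5    267.3667] [  3 265   6   6] [0.3073 0.6    0.1014] zmax 0.104
top blue 250 [176.532 141.424] [165 131  22  20] [0.6586 0.1372 0.0344] zmax 0.070
top blue 251 [225.8207 141.6733] [216 132  20  20] [ 0.6539 -0.0106  0.034 ] zmax 0.070
top blue 246 [250.5854 141.9431] [241 132  19  20] [ 0.6508 -0.0854  0.0342] zmax 0.071
top blue 69 [205.4928 146.1014] [197 136  14  16] [0.6377 0.0478 0.0424] zmax 0.068
top blue 986 [304.5294 168.6187] [287 151  36  36] [ 0.566  -0.2434  0.0268] zmax 0.
[... 6268 characters left out ...]
max 0.091
side dark 9 [466.3333 175.6667] [465 173   3   6] [ 0.0565 -0.7144  0.0281] zmax 0.037
side dark 31 [204.129  175.4839] [199 174  12   5] [ 0.6713 -0.0214  0.0616] zmax 0.069
side dark 50 [457.96 186.78] [447 178  27  15] [ 0.0553 -0.6559  0.0091] zmax 0.014
side dark 209 [231.5455 199.0909] [217 189  31  23] [0.5037 0.0012 0.082 ] zmax 0.089
side dark 41 [165.3171 196.0244] [160 193  13  10] [0.6751 0.1326 0.0626] zmax 0.068
side dark 2226 [394.23   247.8877] [363 225  64  47] [-0.0028  0.0036  0.2786] zmax 0.281
side dark 840 [187.4286 266.0857] [160 244  55  42] [0.4365 0.2394 0.004 ] zmax 0.007
side dark 69 [157.7391 255.2609] [150 249  17  14] [0.5311 0.2686 0.0045] zmax 0.007
```

```bash
cat > fit.py <<'E'
from seg import *
import sys
np.set_printoptions(precision=4,suppress=True)
def circ(p,r):
    from scipy.optimize import least_squares
    f=lambda q:np.hypot(p[:,0]-q[0],p[:,1]-q[1])-r
    s=least_squares(f,p.mean(0)[:2],loss="soft_l1",f_scale=.002)
    return s.x,np.sqrt(np.mean(s.fun**2))
def knob(c,P,lo,hi,zlo,zhi,x0,rad=.03):
    # knob-top pixels: colour mask, depth height band
    hsv=cv2.cvtColor(c["frame"],cv2.COLOR_BGR2HSV);m=cv2.inRange(hsv,lo,hi)>0
    m&=(P[...,2]>zlo)&(P[...,2]<zhi)&(np.hypot(P[...,0]-x0[0],P[...,1]-x0[1])<rad)
    p=P[m]; return (p.mean(0),len(p)) if len(p) else (None,0)
def disc(c,P,lo,hi,zlo,zhi,x0,rad):
    # outer contour of the coloured disc cast on plane zhi -> min enclosing circle
    hsv=cv2.cvtColor(c["frame"],cv2.COLOR_BGR2HSV);m=cv2.inRange(hsv,lo,hi)>0
    m&=(P[...,2]>zlo)&(P[...,2]<zhi)&(np.hypot(P[...,0]-x0[0],P[...,1]-x0[1])<rad)
    p=P[m].astype(np.float32)[:,:2]
    return cv2.minEnclosingCircle(p) if len(p)>5 else None
RED=((0,150,60),(6,255,255));BLU=((100,120,40),(125,255,255));ORA=((7,90,60),(18,255,255))
E
python3 - <<'E'
from fit import *
for n in("top","side"):
    c=dict(np.load(n+"0.npz"));P=cloud(c);print(n)
    d=lambda x,y,r,lo,hi:P[(np.hypot(P[...,0]-x,P[...,1]-y)<r)&(P[...,2]>lo)&(P[...,2]<hi)]
    p=d(.495,.008,.075,.07,.1);print(" pot rim",len(p),cv2.minEnclosingCircle(p[:,:2].astype(np.float32)),(p.max(0)+p.min(0))/2,np.percentile(p[:,2],[50,95]))
    p=p[p[:,2]>.083];print("  ring",len(p),(p.max(0)+p.min(0))/2,(p.max(0)-p.min(0)))
    for w in((.656,.14),(.654,.063),(.652,-.011),(.65,-.086)):
        p=d(*w,.036,.055,.09)
        print(" well",len(p),(p.max(0)+p.min(0))/2,p.max(0)-p.min(0))
    for k,x0 in(("c3",(.46,-.26)),("c4",(.465,-.373))):
        print(k,disc(c,P,*RED,.018,.032,x0,.05),knob(c,P,*RED,.036,.06,x0))
    print("capR",disc(c,P,*RED,.07,.085,(.655,.063),.05),knob(c,P,*RED,.088,.11,(.655,.063)))
    print("lid",disc(c,P,*BLU,.018,.032,(.566,-.243),.08),knob(c,P,*BLU,.045,.07,(.566,-.243)))
    p=P[(P[...,2]>.066)&(P[...,2]<.085)&(cv2.inRange(cv2.cvtColor(c["frame"],cv2.COLOR_BGR2HSV),*BLU)>0)&(np.hypot(P[...,0]-.46,P[...,1]-.27)<.08)]
    v,e=np.polyfit(p[:,1],p[:,0],1);print("grip",len(p),p.min(0),p.max(0),"slope",v,"x at y=.285",v*.285+e, "deg",np.degrees(np.arctan2(1,v)))
    p=d(.467,.2,.08,.079,.095);print("rim?",len(p),circ(p,.05) if len(p)>8 else 0,p.min(0),p.max(0))
    m=cv2.inRange(c["frame"],(0,0,0),(70,70,70))>0
    p=P[m&(P[...,2]<.02)&(np.hypot(P[...,0]-.46,P[...,1]-.2)<.13)];h=cv2.minAreaRect(p[:,:2].astype(np.float32));print("mat",h)
E
```

```text
top
 pot rim 346 ((0.4930241107940674, 0.010704703629016876), 0.053839340806007385) [0.4929 0.0099 0.0824] [0.0839 0.0913]
  ring 194 [0.4915 0.0104 0.0886] [0.1029 0.1026 0.0112]
 well 172 [0.6617 0.1392 0.0642] [0.0548 0.0554 0.0174]
 well 285 [0.6584 0.0645 0.0709] [0.0535 0.055  0.031 ]
 well 158 [ 0.6544 -0.0105  0.0645] [0.0533 0.053  0.0186]
 well 155 [ 0.6514 -0.0838  0.0643] [0.0541 0.0531 0.0178]Traceback (most recent call last):
  File "<stdin>", line 11, in <module>
  File "fit.py", line 19, in disc
    return cv2.minEnclosingCircle(p) if len(p)>5 else None
           ~~~~~~~~~~~~~~~~~~~~~~^^^
cv2.error: OpenCV(4.12.0) /io/opencv/modules/imgproc/src/shapedescr.cpp:201: error: (-215:Assertion failed) count >= 0 && (depth == CV_32F || depth == CV_32S) in function 'minEnclosingCircle'
```

```bash
sed -i 's/p=P\[m\].astype(np.float32)\[:,:2\]/p=np.ascontiguousarray(P[m][:,:2],np.float32)/' fit.py
python3 - <<'E'
from fit import *
for n in("top","side"):
    c=dict(np.load(n+"0.npz"));P=cloud(c);print(n)
    d=lambda x,y,r,lo,hi:P[(np.hypot(P[...,0]-x,P[...,1]-y)<r)&(P[...,2]>lo)&(P[...,2]<hi)]
    A=lambda p:cv2.minEnclosingCircle(np.ascontiguousarray(p[:,:2],np.float32))
    if n=="side":
        p=d(.495,.008,.075,.07,.1);print(" pot rim",len(p),A(p),np.percentile(p[:,2],[50,95]))
        for w in((.656,.14),(.654,.063),(.652,-.011),(.65,-.086)):
            p=d(*w,.036,.055,.09);print(" well",len(p),A(p))
    for k,x0 in(("c3",(.46,-.26)),("c4",(.465,-.373))):
        print(k,disc(c,P,*RED,.018,.032,x0,.05),knob(c,P,*RED,.036,.06,x0))
    print("capR",disc(c,P,*RED,.07,.085,(.655,.063),.05),knob(c,P,*RED,.088,.11,(.655,.063)))
    print("lid",disc(c,P,*BLU,.018,.032,(.566,-.243),.08),knob(c,P,*BLU,.045,.07,(.566,-.243)))
    p=P[(P[...,2]>.066)&(P[...,2]<.085)&(cv2.inRange(cv2.cvtColor(c["frame"],cv2.COLOR_BGR2HSV),*BLU)>0)&(np.hypot(P[...,0]-.46,P[...,1]-.27)<.08)]
    v,e=np.polyfit(p[:,1],p[:,0],1);print("grip",len(p),p.min(0),p.max(0),"x at y=.285",v*.285+e, "deg",np.degrees(np.arctan2(1,v)))
    p=d(.467,.2,.08,.079,.095);print("rim?",len(p),circ(p,.05) if len(p)>8 else 0,p.min(0),p.max(0))
    m=cv2.inRange(c["frame"],(0,0,0),(70,70,70))>0
    p=P[m&(P[...,2]<.02)&(np.hypot(P[...,0]-.46,P[...,1]-.2)<.13)];print("mat",cv2.minAreaRect(np.ascontiguousarray(p[:,:2],np.float32)))
E
```

```text
top
c3 ((0.4605386555194855, -0.2604673504829407), 0.02692076563835144) (array([ 0.4617, -0.2606,  0.044 ]), 31)
c4 ((0.46495139598846436, -0.3745573163032532), 0.027673345059156418) (array([ 0.466 , -0.3752,  0.0438]), 30)
capR ((0.6573876142501831, 0.06507683545351028), 0.027071645483374596) (array([0.6582, 0.0638, 0.0967]), 32)
lid ((0.5671595931053162, -0.24427996575832367), 0.053410373628139496) (array([ 0.5678, -0.2436,  0.054 ]), 61)
grip 69 [0.4541 0.2548 0.0689] [0.4702 0.3147 0.0792] x at y=.285 0.4615683190444342 deg 99.43404747001745
rim? 196 (array([0.474 , 0.2148]), np.float64(0.0033134137488004794)) [0.4259 0.1683 0.0791] [0.5232 0.2668 0.0894]
mat ((0.4745240807533264, 0.22223788499832153), (0.1377389281988144, 0.14080746471881866), 4.091588973999023)
side
 pot rim 395 ((0.49200373888015747, 0.011995812878012657), 0.05429942160844803) [0.0809 0.089 ]
 well 145 ((0.6587634086608887, 0.14125634729862213), 0.027406929060816765)
 well 213 ((0.6577785015106201, 0.06576596200466156), 0.02924991212785244)
 well 125 ((0.654606282711029, -0.007427433505654335), 0.0284220781177
[... 151 characters left out ...]
 (array([ 0.4599, -0.2578,  0.0422]), 15)
c4 ((0.4713188409805298, -0.3667595088481903), 0.02381168305873871) (array([ 0.4707, -0.3679,  0.0399]), 4)
capR ((0.655349612236023, 0.06450755894184113), 0.02785724401473999) (array([0.6542, 0.0679, 0.0936]), 18)
lid ((0.5667676329612732, -0.2460167109966278), 0.05614342913031578) (array([ 0.5671, -0.241 ,  0.0508]), 35)
grip 96 [0.4521 0.2621 0.0664] [0.471  0.3142 0.0775] x at y=.285 0.46056506875306413 deg 97.89809779121161
rim? 183 (array([0.4726, 0.2178]), np.float64(0.003216156410450945)) [0.4236 0.1674 0.0791] [0.5226 0.2653 0.0872]
mat ((0.47383928298950195, 0.22288957238197327), (0.13756173849105835, 0.1372208446264267), 4.834807872772217)
```

The two views agree within about 2 mm, and the sizes match the given ones. Before gripping anything I'll test, with an empty gripper above the pot, whether the pouring tilt is reachable.

```bash
M="python3 -m pendant"
A='[[[-0.742,0.864,-0.08,0,0,0,1],[-0.742,0.864,-0.08,0,0,0,1],[-0.742,0.864,-0.08,0,0,0,1],[-0.742,0.864,-0.08,0,0,0,1],[-0.742,0.864,-0.08,0,0,0,1],[-0.742,0.864,-0.08,0,0,0,1],[-0.742,0.864,-0.08,0,0,0,1],[-0.742,0.864,-0.08,0,0,0,1]]]'
python3 -m pendant '[[[-0.742,0.864,-0.08,0,0,0,1],[-0.742,0.864,-0.08,0,0,0,1],[-0.742,0.864,-0.08,0,0,0,1],[-0.742,0.864,-0.08,0,0,0,1],[-0.742,0.864,-0.08,0,0,0,1],[-0.742,0.864,-0.08,0,0,0,1],[-0.742,0.864,-0.08,0,0,0,1],[-0.742,0.864,-0.08,0,0,0,1]]]'
```

```text
time_s: 0.9
tcp_pos: [0.2586, -0.4841, 0.261]
eef_rot: [180.0, -0.0, -164.4]
contact_force: [0.1, 0.0, 0.2]
gripper_width: 0.0876
gripper_force: 0.0
```

```bash
python3 -m pendant '[[[-0.742,0.864,-0.08,0,0,0,1],[-0.742,0.864,-0.08,0,0,0,1],[-0.742,0.864,-0.08,0,0,0,1],[-0.742,0.864,-0.08,0,0,0,1],[-0.742,0.864,-0.08,0,0,0,1],[-0.742,0.864,-0.08,0,0,0,1],[-0.742,0.864,-0.08,0,0,0,1],[-0.742,0.864,-0.08,0,0,0,1]]]' >/dev/null
python3 -m pendant '[[[-0.742,0.864,-0.08,0,0,0,1],[-0.742,0.864,-0.08,0,0,0,1],[-0.742,0.864,-0.08,0,0,0,1],[-0.742,0.864,-0.08,0,0,0,1],[-0.742,0.864,-0.08,0,0,0,1],[-0.742,0.864,-0.08,0,0,0,1],[-0.742,0.864,-0.08,0,0,0,1],[-0.742,0.864,-0.08,0,0,0,1]]]' >/dev/null
python3 -m pendant '[[[-0.742,0.864,-0.08,0,0,0,1],[-0.742,0.864,-0.08,0,0,0,1],[-0.742,0.864,-0.08,0,0,0,1],[-0.742,0.864,-0.08,0,0,0,1],[-0.742,0.864,-0.08,0,0,0,1],[-0.742,0.864,-0.08,0,0,0,1],[-0.742,0.864,-0.08,0,0,0,1],[-0.742,0.864,-0.08,0,0,0,1]]]'
python3 -m pendant '[[[0,0,0,0,0,-0.865,1],[0,0,0,0,0,-0.865,1],[0,0,0,0,0,-0.865,1],[0,0,0,0,0,-0.865,1],[0,0,0,0,0,-0.865,1],[0,0,0,0,0,-0.865,1],[0,0,0,0,0,-0.865,1],[0,0,0,0,0,-0.865,1]]]' >/dev/null
python3 -m pendant '[[[0,0,0,0,0,-0.865,1],[0,0,0,0,0,-0.865,1],[0,0,0,0,0,-0.865,1],[0,0,0,0,0,-0.865,1],[0,0,0,0,0,-0.865,1],[0,0,0,0,0,-0.865,1],[0,0,0,0,0,-0.865,1],[0,0,0,0,0,-0.865,1]]]' >/dev/null
python3 -m pendant '[[[0,0,0,0,0,-0.865,1],[0,0,0,0,0,-0.865,1],[0,0,0,0,0,-0.865,1],[0,0,0,0,0,-0.865,1],[0,0,0,0,0,-0.865,1],[0,0,0,0,0,-0.865,1],[0,0,0,0,0,-0.865,1],[0,0,0,0,0,-0.865,1]]]'
python3 -c "
from h import *;print(r.get_state()['joints'])"
python3 -m pendant '[[[0,0,0,0,-1,0,1],[0,0,0,0,-1,0,1],[0,0,0,0,-1,0,1],[0,0,0,0,-1,0,1],[0,0,0,0,-1,0,1],[0,0,0,0,-1,0,1],[0,0,0,0,-1,0,1],[0,0,0,0,-1,0,1]]]'
python3 -c "
from h import *;print(r.get_state()['joints'])"
python3 -m pendant '[[[0,0,0,0,-1,0,1],[0,0,0,0,-1,0,1],[0,0,0,0,-1,0,1],[0,0,0,0,-1,0,1],[0,0,0,0,-1,0,1],[0,0,0,0,-1,0,1],[0,0,0,0,-1,0,1],[0,0,0,0,-1,0,1]]]'
python3 -c "
from h import *;print(r.get_state()['joints'])"
```

```text
time_s: 3.3
tcp_pos: [0.4902, 0.0108, 0.2996]
eef_rot: [180.0, -0.0, -164.4]
contact_force: [0.2, 0.3, -0.1]
gripper_width: 0.0877
gripper_force: 0.0
time_s: 5.7
tcp_pos: [0.4899, 0.0099, 0.2994]
eef_rot: [180.0, 0.0, -81.3]
contact_force: [-0.6, 0.8, 0.2]
gripper_width: 0.0879
gripper_force: 0.0
[ 2.41887541e+01  1.02596184e+00 -1.71708373e+01 -1.32426266e-02
 -7.18372200e+01 -1.54355433e+01]
time_s: 6.5
tcp_pos: [0.4902, 0.0099, 0.2998]
eef_rot: [-180.0, 32.2, -81.4]
contact_force: [-0.0, 0.2, -0.1]
gripper_width: 0.0876
gripper_force: 0.0
[ -1.58129951   8.56143047  -3.10447217 -31.72162868 -85.45811046
  14.7954517 ]
time_s: 7.3
tcp_pos: [0.4902, 0.0097, 0.2996]
eef_rot: [180.0, 64.2, -81.4]
contact_force: [-0.4, -0.0, -0.3]
gripper_width: 0.0875
gripper_force: 0.0
[ -19.53901941   21.92172622    2.57666881  -55.19953798 -104.84071878
   30.58657098]
```

```bash
python3 -m pendant '[[[0,0,0,0,-1,0,1],[0,0,0,0,-1,0,1],[0,0,0,0,-1,0,1],[0,0,0,0,-1,0,1],[0,0,0,0,-1,0,1],[0,0,0,0,-1,0,1],[0,0,0,0,-1,0,1],[0,0,0,0,-1,0,1]]]'
python3 -c "
from h import *;print(r.get_state()['joints'])"
python3 -m pendant '[[[0,0,0,0,-1,0,1],[0,0,0,0,-1,0,1],[0,0,0,0,-1,0,1],[0,0,0,0,-1,0,1],[0,0,0,0,0,0,1],[0,0,0,0,0,0,1],[0,0,0,0,0,0,1],[0,0,0,0,0,0,1]]]'
python3 - <<'E'
from h import *
s=r.get_state();print(s['joints'],s['tcp_pos'],s['eef_rot'])
E
```

```text
time_s: 8.1
tcp_pos: [0.4902, 0.0097, 0.2994]
eef_rot: [0.3, 83.8, 98.9]
contact_force: [0.2, 0.5, 0.5]
gripper_width: 0.0876
gripper_force: 0.0
[ -27.09174813   37.26503828    2.22937745  -73.1352114  -122.44627201
   37.9540999 ]
time_s: 8.9
tcp_pos: [0.4902, 0.0099, 0.3004]
eef_rot: [-0.3, 68.1, 98.4]
contact_force: [0.0, 0.5, 0.6]
gripper_width: 0.0874
gripper_force: 0.0
[ -27.73982525   44.72787913    0.7514119   -81.2889277  -130.91022177
   40.07595785] [0.49020174 0.00988951 0.300446  ] [-0.27681224 68.13882071 98.36142934]
```

```bash
python3 -m pendant '[[[0,0,0,0,1,0,1],[0,0,0,0,1,0,1],[0,0,0,0,1,0,1],[0,0,0,0,1,0,1],[0,0,0,0,1,0,1],[0,0,0,0,1,0,1],[0,0,0,0,1,0,1],[0,0,0,0,1,0,1]]]' >/dev/null
python3 -m pendant '[[[0,0,0,0,1,0,1],[0,0,0,0,1,0,1],[0,0,0,0,1,0,1],[0,0,0,0,1,0,1],[0,0,0,0,1,0,1],[0,0,0,0,1,0,1],[0,0,0,0,1,0,1],[0,0,0,0,1,0,1]]]' >/dev/null
python3 -m pendant '[[[0,0,0,0,1,0,1],[0,0,0,0,1,0,1],[0,0,0,0,1,0,1],[0,0,0,0,1,0,1],[0,0,0,0,1,0,1],[0,0,0,0,1,0,1],[0,0,0,0,1,0,1],[0,0,0,0,1,0,1]]]' >/dev/null
python3 -m pendant '[[[0,0,0,0,1,0,1],[0,0,0,0,1,0,1],[0,0,0,0,1,0,1],[0,0,0,0,1,0,1],[0,0,0,0,0,0,1],[0,0,0,0,0,0,1],[0,0,0,0,0,0,0.2],[0,0,0,0,0,0,0.2]]]'
python3 -m pendant '[[[-0.896,-0.044,0.437,0,0,0,0.2],[-0.896,-0.044,0.437,0,0,0,0.2],[-0.896,-0.044,0.437,0,0,0,0.2],[-0.896,-0.044,0.437,0,0,0,0.2],[-0.896,-0.044,0.437,0,0,0,0.2],[-0.896,-0.044,0.437,0,0,0,0.2],[-0.896,-0.044,0.437,0,0,0,0.2],[-0.896,-0.044,0.437,0,0,0,0.2]]]' >/dev/null
python3 -m pendant '[[[-0.896,-0.044,0.437,0,0,0,0.2],[-0.896,-0.044,0.437,0,0,0,0.2],[-0.896,-0.044,0.437,0,0,0,0.2],[-0.896,-0.044,0.437,0,0,0,0.2],[-0.896,-0.044,0.437,0,0,0,0.2],[-0.896,-0.044,0.437,0,0,0,0.2],[-0.896,-0.044,0.437,0,0,0,0.2],[-0.896,-0.044,0.437,0,0,0,0.2]]]'
cat > bk.py <<'E'
from fit import *
def beaker():
    for n in("top","side"):
        c=cap(n);P=cloud(c)
        p=P[(P[...,2]>.066)&(P[...,2]<.085)&(cv2.inRange(cv2.cvtColor(c["frame"],cv2.COLOR_BGR2HSV),*BLU)>0)&(np.hypot(P[...,0]-.46,P[...,1]-.27)<.08)]
        if len(p)>5:
            v,e=np.polyfit(p[:,1],p[:,0],1);print(n,"grip",len(p),p.min(0),p.max(0),"x at .295",v*.295+e,"deg",np.degrees(np.arctan2(1,v)))
        p=P[(P[...,2]>.079)&(P[...,2]<.092)&(np.hypot(P[...,0]-.47,P[...,1]-.22)<.09)]
        if len(p)>8: print(n,"rim",len(p),circ(p,.05))
        cv2.imwrite(f"pics/b_{n}.png",c["frame"])
E
python3 -c "from bk import *;beaker()"
```

```text
time_s: 12.1
tcp_pos: [0.4903, 0.0095, 0.3001]
eef_rot: [-180.0, 0.1, -81.5]
contact_force: [0.4, 0.6, -0.4]
gripper_width: 0.0767
gripper_force: 0.0
time_s: 13.7
tcp_pos: [0.461, 0.2971, 0.1592]
eef_rot: [180.0, -0.0, -81.4]
contact_force: [0.1, 0.4, 0.9]
gripper_width: 0.0525
gripper_force: 0.0
top grip 68 [0.4542 0.254  0.0664] [0.4702 0.3147 0.08  ] x at .295 0.4599147402651038 deg 98.60134872104497
top rim 197 (array([0.4738, 0.215 ]), np.float64(0.004175957959469874))
side grip 92 [0.4512 0.2624 0.0663] [0.4687 0.3147 0.0765] x at .295 0.45867906059184343 deg 97.53669005354746
side rim 98 (array([0.4761, 0.2187]), np.float64(0.0019052581344168127))
```

```bash
python3 -m pendant '[[[0.01,0.01,0.59,0,0,0,0.2],[0.01,0.01,0.59,0,0,0,0.2],[0.01,0.01,0.59,0,0,0,0.2],[0.01,0,0.59,0,0,0,0.2],[0.01,0,0.59,0,0,0,0.2],[0.01,0,0.59,0,0,0,0.2],[0.01,0,0.59,0,0,0,0.2],[0.01,0,0.59,0,0,0,0.2]]]'
python3 -m pendant '[[[0,0,0,0,0,0,-1],[0,0,0,0,0,0,-1],[0,0,0,0,0,0,-1],[0,0,0,0,0,0,-1],[0,0,0,0,0,0,-1],[0,0,0,0,0,0,-1],[0,0,0,0,0,0,-1],[0,0,0,0,0,0,-1]]]' 50
python3 -m pendant '[[[0,0,-0.5,0,0,0,-1],[0,0,-0.5,0,0,0,-1],[0,0,-1,0,0,0,-1],[0,0,-1,0,0,0,-1],[0,0,-1,0,0,0,-1],[0,0,-1,0,0,0,-1],[0,0,-1,0,0,0,-1],[0,0,-0.5,0,0,0,-1]]]'
python3 -c "
from h import *
c=cap('side');cv2.imwrite('pics/s1.png',cv2.resize(c['frame'][130:330,60:330],None,fx=2.5,fy=2.5))"
```

```text
time_s: 14.6
tcp_pos: [0.4609, 0.2938, 0.0645]
eef_rot: [-180.0, -0.0, -81.4]
contact_force: [-0.4, 0.4, -0.3]
gripper_width: 0.0525
gripper_force: 0.0
time_s: 15.4
tcp_pos: [0.4609, 0.2941, 0.0658]
eef_rot: [-180.0, 0.0, -81.4]
contact_force: [-0.6, 0.3, 2.9]
gripper_width: 0.0116
gripper_force: 50.0
time_s: 16.2
tcp_pos: [0.4614, 0.2943, 0.1982]
eef_rot: [-179.9, 0.1, -81.4]
contact_force: [-0.1, 0.4, -1.4]
gripper_width: 0.0114
gripper_force: 50.0
```

View pics/s1.png

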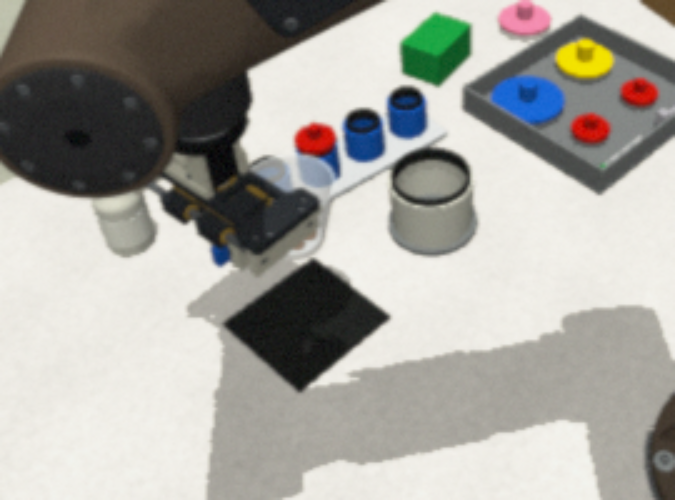

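```bash
python3 -m pendant '[[[0.6,0.07,0,0,0,0,-1],[0.92,0.07,0,0,0,0,-1],[1,0.07,0,0,0,0,-1],[1,0.07,0,0,0,0,-1],[1,0.07,0,0,0,0,-1],[1,0.07,0,0,0,0,-1],[0.96,0.07,0,0,0,0,-1],[0.6,0.07,0,0,0,0,-1]]]' 
python3 -m pendant '[[[-0.063,0,-0.436,0,-1,0,-1],[-0.063,0,-0.436,0,-1,0,-1],[-0.063,0,-0.436,0,-1,0,-1],[-0.063,0,-0.436,0,-1,0,-1],[-0.063,0,-0.436,0,-1,0,-1],[-0.063,0,-0.436,0,-1,0,-1],[-0.063,0,-0.436,0,-1,0,-1],[-0.063,0,-0.436,0,-1,0,-1]]]' >/dev/null
python3 -m pendant '[[[-0.063,0,-0.436,0,-1,0,-1],[-0.063,0,-0.436,0,-1,0,-1],[-0.063,0,-0.436,0,-1,0,-1],[-0.063,0,-0.436,0,-1,0,-1],[-0.063,0,-0.436,0,-1,0,-1],[-0.063,0,-0.436,0,-1,0,-1],[-0.063,0,-0.436,0,-1,0,-1],[-0.063,0,-0.436,0,-1,0,-1]]]'
python3 - <<'E'
from h import *
from scipy.spatial.transform import Rotation as R
s=r.get_state();T=R.from_euler('xyz',s['eef_rot'],degrees=True).as_matrix()
# lip in tool frame: tool x=-beaker y, z=-beaker z
print(s['tcp_pos'],s['eef_rot'],"lip",s['tcp_pos']+T@[.125,0,-.018],s['joints'])
c=cap('side');cv2.imwrite('pics/s2.png',cv2.resize(c['frame'][90:290,100:370],None,fx=2.5,fy=2.5))
E
```

```text
time_s: 17.05
tcp_pos: [0.4706, 0.1496, 0.1952]
eef_rot: [180.0, -0.0, -81.5]
contact_force: [0.3, -0.1, -1.3]
gripper_width: 0.012
gripper_force: 50.0
time_s: 18.65
tcp_pos: [0.4784, 0.1018, 0.3199]
eef_rot: [-179.9, 64.1, -81.4]
contact_force: [0.1, 0.2, -1.3]
gripper_width: 0.0116
gripper_force: 50.0
[0.47844032 0.10184743 0.31988154] [-179.88474023   64.12697587  -81.36297297] lip [0.4890283  0.03190126 0.21526591] [-12.11096881  16.42978513  -1.80425063 -58.62088075 -99.46317444
  25.73904789]
```

View pics/s2.png

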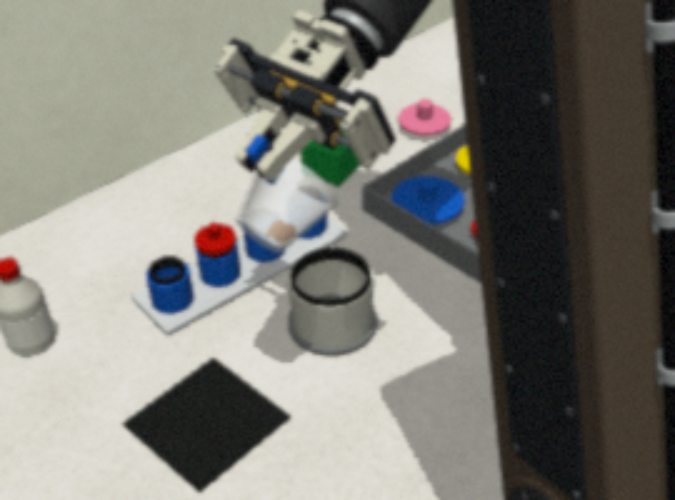

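```bash
python3 -m pendant '[[[0.57,0,0.28,0,0,0,-1],[0.57,0,0.28,0,0,0,-1],[0.57,0,0.28,0,0,0,-1],[0.57,0,0.28,0,0,0,-1],[0.57,0,0.28,0,0,0,-1],[0.57,0,0.28,0,0,0,-1],[0.57,0,0.28,0,0,0,-1],[0.57,0,0.28,0,0,0,-1]]]' 
python3 -m pendant '[[[-0.038,0,-0.262,0,-0.6,0,-1],[-0.038,0,-0.262,0,-0.6,0,-1],[-0.038,0,-0.262,0,-0.6,0,-1],[-0.038,0,-0.262,0,-0.6,0,-1],[-0.038,0,-0.262,0,-0.6,0,-1],[-0.038,0,-0.262,0,-0.6,0,-1],[-0.038,0,-0.262,0,-0.6,0,-1],[-0.038,0,-0.262,0,-0.6,0,-1]]]'
python3 - <<'E'
from h import *
from scipy.spatial.transform import Rotation as R
s=r.get_state();T=R.from_euler('xyz',s['eef_rot'],degrees=True).as_matrix()
print("lip",s['tcp_pos']+T@[.125,0,-.018])
c=cap('side');a=c['frame'][110:260,150:300];c=cap('top');b=c['frame'][130:280,130:280]
cv2.imwrite('pics/s3.png',cv2.resize(np.hstack([a,b]),None,fx=2.6,fy=2.6))
E
```

```text
time_s: 19.5
tcp_pos: [0.4783, 0.1035, 0.217]
eef_rot: [-180.0, 64.0, -81.4]
contact_force: [0.1, -0.1, -0.8]
gripper_width: 0.0116
gripper_force: 50.0
time_s: 20.3
tcp_pos: [0.4843, 0.0656, 0.236]
eef_rot: [-180.0, 83.3, -81.4]
contact_force: [-0.2, -1.0, -1.4]
gripper_width: 0.0117
gripper_force: 50.0
lip [0.48911987 0.0334399  0.11391277]
```

View pics/s3.png

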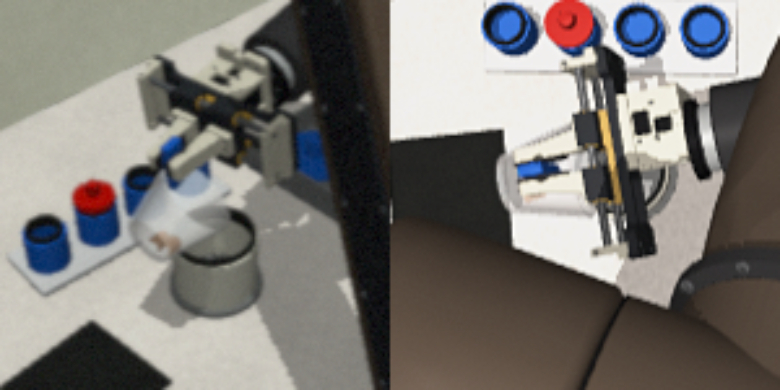

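```bash
python3 -m pendant '[[[-0.038,0,-0.262,0,-0.6,0,-1],[-0.038,0,-0.262,0,-0.6,0,-1],[-0.038,0,-0.262,0,-0.6,0,-1],[-0.038,0,-0.262,0,-0.6,0,-1],[-0.038,0,-0.262,0,-0.6,0,-1],[-0.038,0,-0.262,0,-0.6,0,-1],[-0.038,0,-0.262,0,-0.6,0,-1],[-0.038,0,-0.262,0,-0.6,0,-1]]]'
python3 -m pendant '[[[-0.03,0,-0.218,0,-0.5,0,-1],[-0.03,0,-0.218,0,-0.5,0,-1],[-0.03,0,-0.218,0,-0.5,0,-1],[-0.03,0,-0.218,0,-0.5,0,-1],[-0.03,0,-0.218,0,-0.5,0,-1],[0,0,0,0,0,0,-1],[0,0,0,0,0,0,-1],[0,0,0,0,0,0,-1]]]'
python3 - <<'E'
from h import *
from scipy.spatial.transform import Rotation as R
s=r.get_state();T=R.from_euler('xyz',s['eef_rot'],degrees=True).as_matrix()
print("lip",s['tcp_pos']+T@[.125,0,-.018],s['joints'])
c=cap('side');a=c['frame'][110:260,150:300];c=cap('top');b=c['frame'][130:280,130:280]
cv2.imwrite('pics/s4.png',cv2.resize(np.hstack([a,b]),None,fx=2.6,fy=2.6))
E
```

```text
time_s: 21.2
tcp_pos: [0.4905, 0.0246, 0.2412]
eef_rot: [-0.1, 77.6, 98.5]
contact_force: [0.1, 0.8, -1.6]
gripper_width: 0.0119
gripper_force: 50.0
time_s: 22.0
tcp_pos: [0.4936, 0.003, 0.2383]
eef_rot: [-0.1, 67.6, 98.6]
contact_force: [0.2, -0.7, 0.7]
gripper_width: 0.0118
gripper_force: 50.0
lip [0.4890258  0.03359402 0.11585176] [ -27.09866941   51.1552692     2.0596995   -78.03522856 -129.87359551
   46.18997   ]
```

View pics/s4.png

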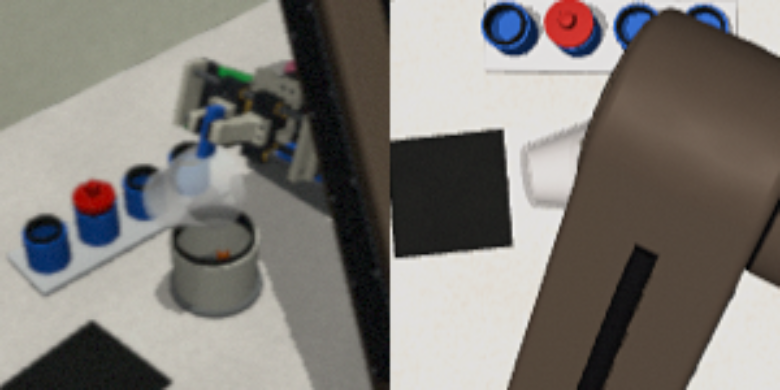

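```bash
python3 -m pendant '[[[0,0,0,0,0,0,-1],[0,0,0,0,0,0,-1],[-0.78,0,0.312,0,0,0,-1],[-0.78,0,0.312,0,0,0,-1],[-0.78,0,0.312,0,0,0,-1],[-0.78,0,0.312,0,0,0,-1],[-0.78,0,0.312,0,0,0,-1],[-0.78,0,0.312,0,0,0,-1]]]'
python3 -m pendant '[[[0.063,0,0.436,0,1,0,-1],[0.063,0,0.436,0,1,0,-1],[0.063,0,0.436,0,1,0,-1],[0.063,0,0.436,0,1,0,-1],[0.063,0,0.436,0,1,0,-1],[0.063,0,0.436,0,1,0,-1],[0.063,0,0.436,0,1,0,-1],[0.063,0,0.436,0,1,0,-1]]]' >/dev/null
python3 -m pendant '[[[0.063,0,0.436,0,1,0,-1],[0.063,0,0.436,0,1,0,-1],[0.063,0,0.436,0,1,0,-1],[0.063,0,0.436,0,1,0,-1],[0.063,0,0.436,0,1,0,-1],[0.063,0,0.436,0,1,0,-1],[0.063,0,0.436,0,1,0,-1],[0.063,0,0.436,0,1,0,-1]]]' >/dev/null
python3 -m pendant '[[[0.063,0,0.436,0,1,0,-1],[0.063,0,0.436,0,1,0,-1],[0.063,0,0.436,0,1,0,-1],[0.063,0,0.436,0,1,0,-1],[0.063,0,0.436,0,1,0,-1],[0.063,0,0.436,0,1,0,-1],[0.063,0,0.436,0,1,0,-1],[0.063,0,0.436,0,1,0,-1]]]'
python3 -m pendant '[[[0.063,0,0.436,0,1,0,-1],[0.063,0,0.436,0,1,0,-1],[0.063,0,0.436,0,1,0,-1],[0.063,0,0.436,0,1,0,-1],[0,0,0,0,0,0,-1],[0,0,0,0,0,0,-1],[0,0,0,0,0,0,-1],[0,0,0,0,0,0,-1]]]'
python3 - <<'E'
from h import *
print(r.get_state()['tcp_pos'],r.get_state()['eef_rot'])
c=cap('side');a=c['frame'][140:290,110:280];c=cap('top');b=c['frame'][130:280,110:280]
cv2.imwrite('pics/s5.png',cv2.resize(np.hstack([a,b]),None,fx=2.3,fy=2.3))
E
```

```text
time_s: 22.9
tcp_pos: [0.4936, 0.002, 0.3398]
eef_rot: [-0.0, 67.6, 98.6]
contact_force: [-0.4, 0.8, -0.9]
gripper_width: 0.0114
gripper_force: 50.0
time_s: 25.3
tcp_pos: [0.4694, 0.1598, 0.2402]
eef_rot: [-180.0, 16.3, -81.4]
contact_force: [-0.0, -0.1, -1.0]
gripper_width: 0.0117
gripper_force: 50.0
time_s: 26.1
tcp_pos: [0.4699, 0.1606, 0.2055]
eef_rot: [-180.0, 0.5, -81.4]
contact_force: [-0.2, 0.2, -1.3]
gripper_width: 0.0116
gripper_force: 50.0
[0.46992075 0.1605935  0.2055297 ] [-179.95282027    0.48707763  -81.44985788]
```

View pics/s5.png

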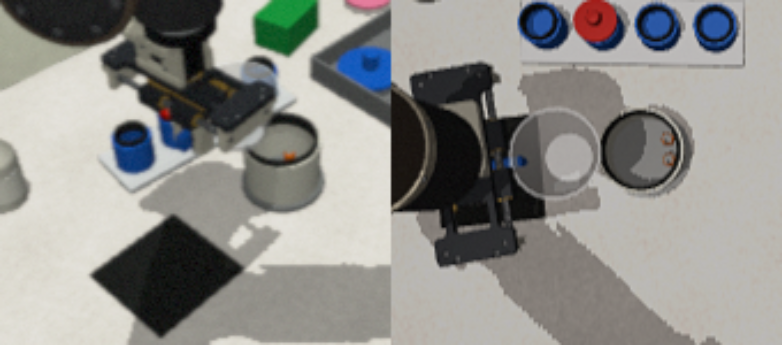

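```bash
python3 -m pendant '[[[-0.6,-0.08,0,0,0.12,0,-1],[-0.95,-0.08,0,0,0,0,-1],[-1,-0.08,0,0,0,0,-1],[-1,-0.08,0,0,0,0,-1],[-1,-0.08,0,0,0,0,-1],[-1,-0.08,0,0,0,0,-1],[-0.9,-0.08,0,0,0,0,-1],[-0.53,-0.08,0,0,0,0,-1]]]'
python3 -m pendant '[[[0,0,0.8,0,0,0,-1],[0,0,1,0,0,0,-1],[0,0,1,0,0,0,-1],[0,0,1,0,0,0,-1],[0,0,1,0,0,0,-1],[0,0,0.8,0,0,0,-1],[0,0,0.5,0,0,0,-1],[0,0,0.3,0,0,0,-1]]]'
python3 -m pendant '[[[0,0,0.2,0,0,0,-1],[0,0,0.1,0,0,0,-1],[0,0,0.1,0,0,0,-1],[0,0,0.05,0,0,0,-1],[0,0,0.05,0,0,0,-1],[0,0,0,0,0,0,-1],[0,0,0,0,0,0,-1],[0,0,0,0,0,0,-1]]]'
```

```text
time_s: 27.0
tcp_pos: [0.4613, 0.3027, 0.2047]
eef_rot: [-180.0, -0.1, -81.3]
contact_force: [0.7, 0.2, -0.6]
gripper_width: 0.0117
gripper_force: 50.0
time_s: 27.8
tcp_pos: [0.4613, 0.3006, 0.076]
eef_rot: [180.0, -0.1, -81.4]
contact_force: [-0.9, -0.9, -1.2]
gripper_width: 0.0116
gripper_force: 50.0
time_s: 28.6
tcp_pos: [0.4615, 0.3007, 0.0669]
eef_rot: [-180.0, -0.1, -81.4]
contact_force: [-0.2, -0.8, -0.5]
gripper_width: 0.0115
gripper_force: 50.0
```

```bash
python3 -m pendant '[[[0,0,0.05,0,0,0,-1],[0,0,0.02,0,0,0,-0.6],[0,0,0,0,0,0,-0.4],[0,0,0,0,0,0,0],[0,0,0,0,0,0,0],[0,0,0,0,0,0,0],[0,0,0,0,0,0,0],[0,0,0,0,0,0,0]]]'
python3 -m pendant '[[[0,0,-0.5,0,0,0,0],[0,0,-1,0,0,0,0],[0,0,-1,0,0,0,0],[0,0,-1,0,0,0,0],[0,0,-1,0,0,0,0],[0,0,-1,0,0,0,0],[0,0,-1,0,0,0,0],[0,0,-1,0,0,0,0]]]'
cat >> bk.py <<'E'
def lidpos():
    for n in("top","side"):
        c=cap(n);P=cloud(c)
        print(n,"lid",disc(c,P,*BLU,.018,.032,(.566,-.243),.09),knob(c,P,*BLU,.045,.07,(.566,-.243),.06))
E
python3 -c "from bk import *;beaker();lidpos()"
```

```text
time_s: 29.4
tcp_pos: [0.4614, 0.3006, 0.0654]
eef_rot: [-180.0, -0.1, -81.4]
contact_force: [0.4, 0.1, -0.8]
gripper_width: 0.0436
gripper_force: 0.0
time_s: 30.2
tcp_pos: [0.4613, 0.3007, 0.2172]
eef_rot: [-180.0, -0.1, -81.4]
contact_force: [0.3, -0.4, -0.5]
gripper_width: 0.0435
gripper_force: 0.0
top grip 67 [0.4545 0.2603 0.0662] [0.4703 0.3198 0.0812] x at .295 0.46150389241656176 deg 98.45835832996347
top rim 208 (array([0.4738, 0.2218]), np.float64(0.003913223382246002))
side grip 95 [0.4518 0.2672 0.0664] [0.4691 0.3214 0.0763] x at .295 0.46037283425505826 deg 98.77628065606675
side rim 188 (array([0.4724, 0.2235]), np.float64(0.003232710924408555))
top lid ((0.5674821734428406, -0.24432557821273804), 0.05335422605276108) (array([ 0.5678, -0.2436,  0.0539]), 61)
side lid ((0.5672701001167297, -0.24430692195892334), 0.05465104430913925) (array([ 0.567 , -0.2413,  0.0515]), 34)
```

```bash
python3 -m pendant '[[[0.866,-0.037,0,0,0,0,0],[0.866,-0.037,0,0,0,0,0],[0.866,-0.037,0,0,0,0,0],[0.866,-0.037,0,0,0,0,0],[0.866,-0.037,0,0,0,0,0],[0.866,-0.037,0,0,0,0,0],[0.866,-0.037,0,0,0,0,0],[0.866,-0.037,0,0,0,0,0]]]' >/dev/null
python3 -m pendant '[[[0.866,-0.037,0,0,0,0,0],[0.866,-0.037,0,0,0,0,0],[0.866,-0.037,0,0,0,0,0],[0.866,-0.037,0,0,0,0,0],[0.866,-0.037,0,0,0,0,0],[0.866,-0.037,0,0,0,0,0],[0.866,-0.037,0,0,0,0,0],[0.866,-0.037,0,0,0,0,0]]]' >/dev/null
python3 -m pendant '[[[0.866,-0.037,0,0,0,0,0],[0.866,-0.037,0,0,0,0,0],[0.866,-0.037,0,0,0,0,0],[0.866,-0.037,0,0,0,0,0],[0.866,-0.037,0,0,0,0,0],[0.866,-0.037,0,0,0,0,0],[0.866,-0.037,0,0,0,0,0],[0.866,-0.037,0,0,0,0,0]]]' >/dev/null
python3 -m pendant '[[[0.866,-0.037,0.6,0,0,0,0],[0.866,-0.037,0.6,0,0,0,0],[0.866,-0.037,0.6,0,0,0,0],[0.866,-0.037,0.6,0,0,0,0],[0.866,-0.037,0.6,0,0,0,0],[0.866,-0.037,0.6,0,0,0,0],[0.866,-0.037,0.6,0,0,0,0],[0.866,-0.037,0.6,0,0,0,0]]]'
python3 -c "from bk import *;lidpos()"
cat > to.py <<'E'
# world offset to target -> tool units
import sys
from h import *
from scipy.spatial.transform import Rotation as R
s=r.get_state();T=R.from_euler('xyz',s['eef_rot'],degrees=True).as_matrix()
t=np.array([float(a) for a in sys.argv[1:4]])
print("tcp",s['tcp_pos'].round(4),s['eef_rot'].round(1),"units",(T.T@(t-s['tcp_pos'])/.02).round(2))
E
python3 to.py .5673 -.244 .050
```

```text
time_s: 33.6
tcp_pos: [0.5677, -0.2453, 0.1195]
eef_rot: [-180.0, -0.1, -81.4]
contact_force: [-0.6, 0.1, 0.1]
gripper_width: 0.044
gripper_force: 0.0
top lid ((0.5630398988723755, -0.23790062963962555), 0.05213053524494171) (array([ 0.5695, -0.2396,  0.0532]), 2)
side lid ((0.5690013766288757, -0.24364639818668365), 0.05491518974304199) (array([ 0.5669, -0.241 ,  0.0517]), 34)
tcp [ 0.5668 -0.2459  0.1178] [179.8  -0.  -81.5] units [-0.09 -0.05  3.39]
```

Lid unmoved; descend, grip, and lift.

```bash
python3 -m pendant '[[[-0.03,0,0.6,0,0,0,0],[-0.03,0,0.6,0,0,0,0],[-0.03,0,0.6,0,0,0,0],[0,0,0.6,0,0,0,0],[0,0,0.5,0,0,0,0],[0,0,0.35,0,0,0,0],[0,0,0.2,0,0,0,0],[0,0,0,0,0,0,0]]]'
python3 -m pendant '[[[0,0,0,0,0,0,-1],[0,0,0,0,0,0,-1],[0,0,0,0,0,0,-1],[0,0,0,0,0,0,-1],[0,0,0,0,0,0,-1],[0,0,0,0,0,0,-1],[0,0,0,0,0,0,-1],[0,0,0,0,0,0,-1]]]' 30
python3 -m pendant '[[[0,0,-0.3,0,0,0,-1],[0,0,-0.7,0,0,0,-1],[0,0,-1,0,0,0,-1],[0,0,-1,0,0,0,-1],[0,0,-1,0,0,0,-1],[0,0,-1,0,0,0,-1],[0,0,-1,0,0,0,-1],[0,0,-1,0,0,0,-1]]]'
python3 to.py .4925 .011 .20
```

```text
time_s: 34.5
tcp_pos: [0.5674, -0.242, 0.0506]
eef_rot: [180.0, -0.1, -81.4]
contact_force: [-0.8, 0.9, 0.9]
gripper_width: 0.0436
gripper_force: 0.0
time_s: 35.3
tcp_pos: [0.5678, -0.2421, 0.0517]
eef_rot: [-180.0, -0.1, -81.4]
contact_force: [-0.3, 0.5, 4.9]
gripper_width: 0.0256
gripper_force: 30.0
time_s: 36.1
tcp_pos: [0.5674, -0.2419, 0.193]
eef_rot: [-180.0, -0.1, -81.4]
contact_force: [0.0, -0.3, -1.6]
gripper_width: 0.0254
gripper_force: 30.0
tcp [ 0.5674 -0.2419  0.193 ] [-1.80e+02 -1.00e-01 -8.14e+01] units [-13.06   1.81  -0.37]
```

```bash
python3 -m pendant '[[[-0.6,0.113,0,0,0,0,-1],[-0.85,0.113,0,0,0,0,-1],[-0.85,0.113,0,0,0,0,-1],[-0.85,0.113,0,0,0,0,-1],[-0.85,0.113,0,0,0,0,-1],[-0.85,0.113,0,0,0,0,-1],[-0.85,0.113,0,0,0,0,-1],[-0.85,0.113,0,0,0,0,-1]]]' >/dev/null
python3 -m pendant '[[[-0.85,0.113,0,0,0,0,-1],[-0.85,0.113,0,0,0,0,-1],[-0.85,0.113,0,0,0,0,-1],[-0.85,0.113,0,0,0,0,-1],[-0.85,0.113,0,0,0,0,-1],[-0.85,0.113,0,0,0,0,-1],[-0.85,0.113,0,0,0,0,-1],[-0.6,0.113,0,0,0,0,-1]]]'
python3 -m pendant '[[[0,0,0.4,0,0,0,-1],[0,0,0.4,0,0,0,-1],[0,0,0.4,0,0,0,-1],[0,0,0.4,0,0,0,-1],[0,0,0.2,0,0,0,-1],[0,0,0.2,0,0,0,-1],[0,0,0,0,0,0,-1],[0,0,0,0,0,0,-1]]]'
python3 to.py .4925 .013 .1145
python3 - <<'E'
from fit import *
for n in("side","top"):
    c=cap(n);P=cloud(c);hsv=cv2.cvtColor(c["frame"],cv2.COLOR_BGR2HSV);m=cv2.inRange(hsv,*BLU)>0
    m&=(np.hypot(P[...,0]-.49,P[...,1]-.01)<.09)&(P[...,2]>.1);p=P[m]
    print(n,len(p)); 
    if len(p)>10: print(np.percentile(p[:,2],[5,50,95]),cv2.minEnclosingCircle(np.ascontiguousarray(p[:,:2],np.float32)))
    if n=="side": cv2.imwrite('pics/s6.png',cv2.resize(c['frame'][120:270,150:320],None,fx=3,fy=3))
E
```

```text
time_s: 37.7
tcp_pos: [0.4915, 0.0133, 0.1905]
eef_rot: [180.0, -0.1, -81.3]
contact_force: [0.3, -0.4, -0.6]
gripper_width: 0.0252
gripper_force: 30.0
time_s: 38.5
tcp_pos: [0.4927, 0.0116, 0.1509]
eef_rot: [-180.0, -0.1, -81.4]
contact_force: [0.4, 0.0, -1.0]
gripper_width: 0.0253
gripper_force: 30.0
tcp [0.4927 0.0116 0.1509] [-1.80e+02 -1.00e-01 -8.14e+01] units [-0.07 -0.    1.82]
side 483
[0.1202 0.1243 0.1506] ((0.49417686462402344, 0.010234576649963856), 0.054558902978897095)
top 272
[0.1225 0.1261 0.2153] ((0.49050194025039673, 0.0018481789156794548), 0.05409332364797592)
```

View pics/s6.png

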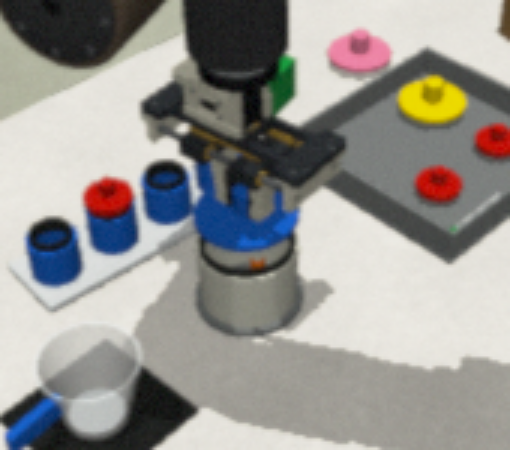

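```bash
python3 -m pendant '[[[-0.03,0,0.3,0,0,0,-1],[-0.03,0,0.3,0,0,0,-1],[0,0,0.3,0,0,0,-1],[0,0,0.25,0,0,0,-1],[0,0,0.15,0,0,0,-1],[0,0,0.1,0,0,0,-1],[0,0,0,0,0,0,-1],[0,0,0,0,0,0,-1]]]'
python3 -m pendant '[[[0,0,0.1,0,0,0,-1],[0,0,0.1,0,0,0,-1],[0,0,0.1,0,0,0,-1],[0,0,0.05,0,0,0,-1],[0,0,0.05,0,0,0,-1],[0,0,0,0,0,0,-1],[0,0,0,0,0,0,-1],[0,0,0,0,0,0,-1]]]'
```

```text
time_s: 39.4
tcp_pos: [0.4925, 0.0129, 0.1229]
eef_rot: [-180.0, -0.1, -81.4]
contact_force: [1.1, 0.1, -0.7]
gripper_width: 0.0255
gripper_force: 30.0
time_s: 40.2
tcp_pos: [0.4927, 0.013, 0.1153]
eef_rot: [-179.9, -0.1, -81.4]
contact_force: [-2.2, 0.6, 5.3]
gripper_width: 0.0255
gripper_force: 30.0
```

```bash
python3 -m pendant '[[[0,0,0.05,0,0,0,-1],[0,0,0.05,0,0,0,-1],[0,0,0.05,0,0,0,-1],[0,0,0,0,0,0,-1],[0,0,0,0,0,0,-1],[0,0,0,0,0,0,-1],[0,0,0,0,0,0,-1],[0,0,0,0,0,0,-1]]]'
python3 -m pendant '[[[0,0,0.05,0,0,0,-1],[0,0,0.05,0,0,0,-1],[0,0,0.05,0,0,0,-1],[0,0,0,0,0,0,-1],[0,0,0,0,0,0,-1],[0,0,0,0,0,0,-1],[0,0,0,0,0,0,-1],[0,0,0,0,0,0,-1]]]'
```

```text
time_s: 41.0
tcp_pos: [0.4928, 0.0129, 0.1146]
eef_rot: [-179.9, -0.1, -81.3]
contact_force: [-12.6, 2.1, 31.8]
gripper_width: 0.0249
gripper_force: 30.0
time_s: 41.8
tcp_pos: [0.4929, 0.0125, 0.1126]
eef_rot: [-179.9, -0.1, -81.3]
contact_force: [-15.2, 0.5, 43.3]
gripper_width: 0.0253
gripper_force: 30.0
```

```bash
python3 -m pendant '[[[0,0,-0.1,0,0,0,-1],[0,0,-0.1,0,0,0,-1],[0,0,0,0,0,0,-0.2],[0,0,0,0,0,0,0],[0,0,0,0,0,0,0],[0,0,0,0,0,0,0],[0,0,0,0,0,0,0],[0,0,0,0,0,0,0]]]'
python3 -m pendant '[[[0,0,-0.3,0,0,0,0],[0,0,-0.5,0,0,0,0],[0,0,-1,0,0,0,0],[0,0,-1,0,0,0,0],[0,0,-1,0,0,0,0],[0,0,-1,0,0,0,0],[0,0,-1,0,0,0,0],[0,0,-1,0,0,0,0]]]'
cat > caps.py <<'E'
from fit import *
for n in("top","side"):
    c=cap(n);P=cloud(c);print(n,"t",r.get_state()['time_s'])
    for k,x0 in(("c3",(.46,-.26)),("c4",(.465,-.373))):
        print(k,disc(c,P,*RED,.018,.032,x0,.06),knob(c,P,*RED,.036,.06,x0,.05))
    for w in((.660,.140),(.657,.065),(.6545,-.010),(.651,-.084)):
        a=disc(c,P,*RED,.058,.088,w,.04)
        if a: print("well",w,a,knob(c,P,*RED,.082,.11,w))
    print("lid",disc(c,P,*BLU,.075,.105,(.4925,.011),.08),knob(c,P,*BLU,.107,.14,(.4925,.011)))
    m=(np.hypot(P[...,0]-.4925,P[...,1]-.011)<.045)&(np.hypot(P[...,0]-.4925,P[...,1]-.011)>.025)&(P[...,2]<.11)
    p=P[m];
    if len(p)>20:
        q=p[np.abs(p[:,2]-np.median(p[:,2]))<.006]
        co=np.linalg.lstsq(np.c_[q[:,:2]-[.4925,.011],np.ones(len(q))],q[:,2],rcond=None)[0];print("disc plane",co)
E
python3 caps.py;python3 to.py .4605 -.2605 .16
```

```text
time_s: 42.6
tcp_pos: [0.4924, 0.0129, 0.1127]
eef_rot: [180.0, -0.1, -81.4]
contact_force: [-0.1, -1.1, 0.2]
gripper_width: 0.0436
gripper_force: 0.0
time_s: 43.4
tcp_pos: [0.4923, 0.013, 0.2508]
eef_rot: [-179.9, -0.1, -81.4]
contact_force: [-0.6, 0.0, -0.8]
gripper_width: 0.0442
gripper_force: 0.0
top t 43.45
c3 ((0.46081268787384033, -0.2606891989707947), 0.027221916243433952) (array([ 0.4617, -0.2607,  0.0437]), 31)
c4 ((0.46548742055892944, -0.37557461857795715), 0.027772923931479454) (array([ 0.466 , -0.3752,  0.0442]), 30)
well (0.657, 0.065) ((0.6586140990257263, 0.06515207886695862), 0.026505719870328903) (array([0.6582, 0.063 , 0.0929]), 47)
lid ((0.49218475818634033, 0.00260920450091362), 0.050152476876974106) (array([0.4949, 0.    , 0.1142]), 6)
disc plane [-0.0074  0.0043  0.09  ]
side t 43.5
c3 ((0.46090954542160034, -0.25955575704574585), 0.02854589931666851) (array([ 0.4596, -0.2581,  0.0425]), 15)
c4 ((0.4658243656158447, -0.3727695941925049), 0.029114501550793648) (array([ 0.4655, -0.3724,  0.0409]), 17)
well (0.657, 0.065) ((0.6544296145439148, 0.06523825228214264), 0.02761239744722843) (array([0.6537, 0.0677, 0.0906]), 26)
lid ((0.4887291193008423, 0.012484943494200706), 0.05395236238837242) (array([0.4906, 0.0134, 0.1145]), 52)
disc plane [-0.0042 -0.0026  0.0881]
tcp [0.4938 0.0133 0.2527] [-179.7   -0.   -81.4] units [13.28  3.73  4.62]
```

```bash
python3 -m pendant '[[[0.83,0.233,0,0,0,0,-0.1],[0.83,0.233,0,0,0,0,-0.1],[0.83,0.233,0,0,0,0,-0.1],[0.83,0.233,0,0,0,0,-0.1],[0.83,0.233,0,0,0,0,-0.1],[0.83,0.233,0,0,0,0,-0.1],[0.83,0.233,0,0,0,0,-0.1],[0.83,0.233,0,0,0,0,-0.1]]]' >/dev/null
python3 -m pendant '[[[0.83,0.233,0.7,0,0,0,-0.1],[0.83,0.233,0.7,0,0,0,-0.1],[0.83,0.233,0.7,0,0,0,-0.1],[0.83,0.233,0.7,0,0,0,-0.1],[0.83,0.233,0.7,0,0,0,-0.1],[0.83,0.233,0.7,0,0,0,-0.1],[0.83,0.233,0.7,0,0,0,-0.1],[0.83,0.233,0.7,0,0,0,-0.1]]]'
python3 to.py .4607 -.2605 .049
python3 caps.py | grep -E "top|side|lid|disc"
```

```text
time_s: 45.1
tcp_pos: [0.4582, -0.2616, 0.1369]
eef_rot: [-180.0, -0.1, -81.4]
contact_force: [-0.0, -0.4, 0.0]
gripper_width: 0.039
gripper_force: 0.0
tcp [ 0.4582 -0.2616  0.1369] [-1.80e+02 -1.00e-01 -8.14e+01] units [-0.04 -0.13  4.4 ]
top t 45.15
lid None (None, 0)
side t 45.2
lid ((0.49343550205230713, 0.01177379209548235), 0.05497381463646889) (array([0.491 , 0.0132, 0.1145]), 51)
disc plane [-0.0001 -0.0015  0.0882]
```

```bash
python3 -m pendant '[[[-0.01,-0.04,0.8,0,0,0,-0.1],[-0.01,-0.04,0.8,0,0,0,-0.1],[-0.01,-0.04,0.8,0,0,0,-0.1],[0,0,0.8,0,0,0,-0.1],[0,0,0.6,0,0,0,-0.1],[0,0,0.4,0,0,0,-0.1],[0,0,0.2,0,0,0,-0.1],[0,0,0,0,0,0,-0.1]]]'
python3 -m pendant '[[[0,0,0,0,0,0,-1],[0,0,0,0,0,0,-1],[0,0,0,0,0,0,-1],[0,0,0,0,0,0,-1],[0,0,0,0,0,0,-1],[0,0,0,0,0,0,-1],[0,0,0,0,0,0,-1],[0,0,0,0,0,0,-1]]]' 30
python3 -m pendant '[[[0,0,-0.3,0,0,0,-1],[0,0,-0.7,0,0,0,-1],[0,0,-1,0,0,0,-1],[0,0,-1,0,0,0,-1],[0,0,-1,0,0,0,-1],[0,0,-1,0,0,0,-1],[0,0,-1,0,0,0,-1],[0,0,-1,0,0,0,-1]]]'
python3 to.py .651 -.084 .2
python3 - <<'E'
from fit import *
c=cap("side");P=cloud(c);print(r.get_state()['gripper_width'],disc(c,P,*RED,.145,.19,(.46,-.26),.05))
E
```

```text
time_s: 46.0
tcp_pos: [0.4607, -0.26, 0.0491]
eef_rot: [180.0, -0.1, -81.4]
contact_force: [-0.8, -0.2, 0.0]
gripper_width: 0.0393
gripper_force: 0.0
time_s: 46.8
tcp_pos: [0.461, -0.2602, 0.0496]
eef_rot: [-180.0, -0.1, -81.4]
contact_force: [-0.6, 1.7, 6.7]
gripper_width: 0.0168
gripper_force: 30.0
time_s: 47.6
tcp_pos: [0.4603, -0.2597, 0.1901]
eef_rot: [180.0, -0.1, -81.4]
contact_force: [-0.2, 0.3, -1.4]
gripper_width: 0.0172
gripper_force: 30.0
tcp [ 0.4603 -0.2597  0.1901] [ 1.80e+02 -1.00e-01 -8.14e+01] units [ -7.26 -10.74  -0.5 ]
0.01672599409087346 ((0.45982250571250916, -0.24594904482364655), 0.020190877839922905)
```

```bash
python3 -m pendant '[[[-0.605,-0.895,0,0,0,0,-1],[-0.605,-0.895,0,0,0,0,-1],[-0.605,-0.895,0,0,0,0,-1],[-0.605,-0.895,0,0,0,0,-1],[-0.605,-0.895,0,0,0,0,-1],[-0.605,-0.895,0,0,0,0,-1],[-0.605,-0.895,0,0,0,0,-1],[-0.605,-0.895,0,0,0,0,-1]]]' >/dev/null
python3 -m pendant '[[[-0.605,-0.895,0,0,0,0,-1],[-0.605,-0.895,0,0,0,0,-1],[-0.605,-0.895,0,0,0,0,-1],[-0.605,-0.895,0,0,0,0,-1],[0,0,0.8,0,0,0,-1],[0,0,0.8,0,0,0,-1],[0,0,0.8,0,0,0,-1],[0,0,0.5,0,0,0,-1]]]'
python3 -m pendant '[[[0,0,0.2,0,0,0,-1],[0,0,0.1,0,0,0,-1],[0,0,0,0,0,0,-1],[0,0,0,0,0,0,-1],[0,0,0,0,0,0,-1],[0,0,0,0,0,0,-1],[0,0,0,0,0,0,-1],[0,0,0,0,0,0,-1]]]'
python3 to.py .651 -.0845 .0945
python3 - <<'E'
from fit import *
c=cap("side");P=cloud(c);w=(.651,-.084)
hsv=cv2.cvtColor(c["frame"],cv2.COLOR_BGR2HSV)
m=(cv2.inRange(hsv,*RED)>0)&(np.hypot(P[...,0]-w[0],P[...,1]-w[1])<.05)&(P[...,2]>.07);p=P[m]
print(len(p),np.percentile(p[:,2],[5,50,95]),cv2.minEnclosingCircle(np.ascontiguousarray(p[:,:2],np.float32)))
cv2.imwrite('pics/s7.png',cv2.resize(c['frame'][110:240,150:320],None,fx=3.5,fy=3.5))
E
```

```text
time_s: 49.25
tcp_pos: [0.6514, -0.0836, 0.1295]
eef_rot: [179.9, -0.1, -81.4]
contact_force: [-1.0, -0.2, -1.5]
gripper_width: 0.0173
gripper_force: 30.0
time_s: 50.05
tcp_pos: [0.6513, -0.0843, 0.1251]
eef_rot: [-180.0, -0.1, -81.4]
contact_force: [0.1, 0.2, 0.0]
gripper_width: 0.0168
gripper_force: 30.0
tcp [ 0.6513 -0.0843  0.1251] [-1.80e+02 -1.00e-01 -8.14e+01] units [0.01 0.02 1.53]
87 [0.0934 0.1003 0.1191] ((0.6435117125511169, -0.08012569695711136), 0.025196457281708717)
```

View pics/s7.png

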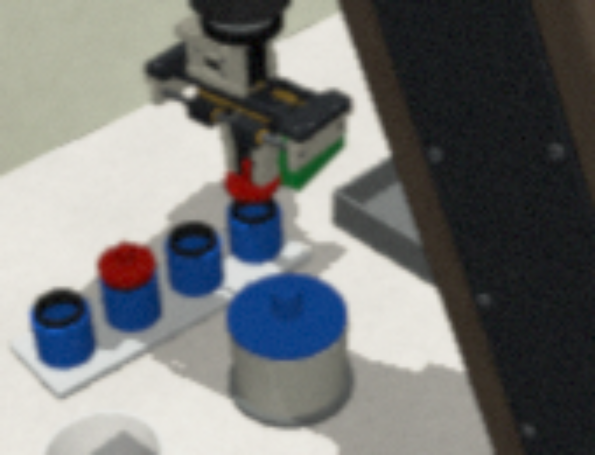

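The picture shows the red lid level above pot 4 at about (253,185), the blue lid seated on the white pot, and the lids on the rest of the rack unchanged. Now I'll lower and press.

```bash
python3 -m pendant '[[[0,0,0.3,0,0,0,-1],[0,0,0.3,0,0,0,-1],[0,0,0.3,0,0,0,-1],[0,0,0.2,0,0,0,-1],[0,0,0.15,0,0,0,-1],[0,0,0.1,0,0,0,-1],[0,0,0.1,0,0,0,-1],[0,0,0,0,0,0,-1]]]'
python3 -m pendant '[[[0,0,0.1,0,0,0,-1],[0,0,0.05,0,0,0,-1],[0,0,0.05,0,0,0,-1],[0,0,0.05,0,0,0,-1],[0,0,0,0,0,0,-1],[0,0,0,0,0,0,-1],[0,0,0,0,0,0,-1],[0,0,0,0,0,0,-1]]]'
```

```text
time_s: 50.9
tcp_pos: [0.651, -0.0843, 0.0961]
eef_rot: [180.0, -0.1, -81.4]
contact_force: [-2.9, 0.3, 3.5]
gripper_width: 0.017
gripper_force: 30.0
time_s: 51.7
tcp_pos: [0.6512, -0.0843, 0.0944]
eef_rot: [-180.0, -0.1, -81.3]
contact_force: [-12.3, 3.1, 25.6]
gripper_width: 0.0169
gripper_force: 30.0
```

```bash
python3 -m pendant '[[[0,0,-0.1,0,0,0,-1],[0,0,0,0,0,0,-0.3],[0,0,0,0,0,0,-0.1],[0,0,0,0,0,0,-0.1],[0,0,0,0,0,0,-0.1],[0,0,-0.8,0,0,0,-0.1],[0,0,-1,0,0,0,-0.1],[0,0,-1,0,0,0,-0.1]]]'
python3 to.py .657 .065 .14
python3 caps.py | grep -E "top|side|c4|lid|disc|well"
```

```text
time_s: 52.5
tcp_pos: [0.6512, -0.0842, 0.1489]
eef_rot: [179.9, -0.1, -81.4]
contact_force: [0.2, 0.1, -0.6]
gripper_width: 0.0393
gripper_force: 0.0
tcp [ 0.6512 -0.0842  0.1489] [ 1.799e+02 -1.000e-01 -8.140e+01] units [-7.34 -1.41  0.43]
top t 52.55
c4 ((0.4640214145183563, -0.37491121888160706), 0.02806404046714306) (array([ 0.466 , -0.3752,  0.0441]), 30)
well (0.657, 0.065) ((0.6568889617919922, 0.06523440778255463), 0.02668815851211548) (array([0.6566, 0.0661, 0.0904]), 61)
well (0.651, -0.084) ((0.6638436317443848, -0.08436319977045059), 0.017799144610762596) (array([ 0.6599, -0.085 ,  0.0883]), 3)
lid ((0.4923252463340759, 0.011379094794392586), 0.053633566945791245) (array([0.4932, 0.0106, 0.1168]), 72)
disc plane [ 0.002  -0.0013  0.0896]
side t 52.6
c4 None (None, 0)
well (0.657, 0.065) ((0.6548555493354797, 0.06690190732479095), 0.02600008249282837) (array([0.6536, 0.0675, 0.0912]), 23)
well (0.651, -0.084) ((0.6488210558891296, -0.08251272141933441), 0.02571679651737213) (array([ 0.6494, -0.0826,  0.0854]), 13)
lid ((0.4909820556640625, 0.012353604659438133), 0.0534089095890522) (array([0.4907, 0.0137, 0.1143]), 53)
disc plane [ 0.0032 -0.0073  0.0882]
```

Lid centred, pot 4's lid low. Now the red lid on pot 2.

```bash
python3 -m pendant '[[[-0.918,-0.17,0,0,0,0,-0.1],[-0.918,-0.17,0,0,0,0,-0.1],[-0.918,-0.17,0,0,0,0,-0.1],[-0.918,-0.17,0,0,0,0,-0.1],[-0.918,-0.17,0,0,0,0,-0.1],[-0.918,-0.17,0,0,0,0,-0.1],[-0.918,-0.17,0,0,0,0,-0.1],[-0.918,-0.17,0,0,0,0,-0.1]]]'
python3 -m pendant '[[[0,0,0,0,0,0,-0.1],[0,0,0.6,0,0,0,-0.1],[0,0,0.6,0,0,0,-0.1],[0,0,0.6,0,0,0,-0.1],[0,0,0.3,0,0,0,-0.1],[0,0,0.15,0,0,0,-0.1],[0,0,0,0,0,0,-0.1],[0,0,0,0,0,0,-0.1]]]'
```

```text
time_s: 53.4
tcp_pos: [0.6562, 0.0669, 0.1487]
eef_rot: [-180.0, -0.1, -81.4]
contact_force: [-0.2, 0.6, 0.2]
gripper_width: 0.0393
gripper_force: 0.0
time_s: 54.2
tcp_pos: [0.6565, 0.0649, 0.1041]
eef_rot: [-180.0, -0.1, -81.4]
contact_force: [0.8, 1.3, 1.0]
gripper_width: 0.0392
gripper_force: 0.0
```

```bash
python3 -m pendant '[[[0,0,0.05,0,0,0,-1],[0,0,0,0,0,0,-1],[0,0,0,0,0,0,-1],[0,0,0,0,0,0,-1],[0,0,0,0,0,0,-1],[0,0,0,0,0,0,-1],[0,0,0,0,0,0,-1],[0,0,0,0,0,0,-1]]]' 30
python3 -m pendant '[[[0,0,0.1,0,0,0,-1],[0,0,0.1,0,0,0,-1],[0,0,0.1,0,0,0,-1],[0,0,0.05,0,0,0,-1],[0,0,0.05,0,0,0,-1],[0,0,0.05,0,0,0,-1],[0,0,0,0,0,0,-1],[0,0,0,0,0,0,-1]]]'
python3 -m pendant '[[[0,0,0.05,0,0,0,-1],[0,0,0.05,0,0,0,-1],[0,0,0,0,0,0,-1],[0,0,0,0,0,0,-1],[0,0,0,0,0,0,-1],[0,0,0,0,0,0,-1],[0,0,0,0,0,0,-1],[0,0,0,0,0,0,-1]]]'
```

```text
time_s: 55.0
tcp_pos: [0.6564, 0.0651, 0.1031]
eef_rot: [-180.0, -0.1, -81.4]
contact_force: [-0.6, 0.9, 3.4]
gripper_width: 0.0169
gripper_force: 30.0
time_s: 55.8
tcp_pos: [0.6564, 0.0651, 0.095]
eef_rot: [-180.0, -0.1, -81.4]
contact_force: [-3.6, 0.7, 10.0]
gripper_width: 0.0167
gripper_force: 30.0
time_s: 56.6
tcp_pos: [0.6564, 0.0651, 0.0949]
eef_rot: [-179.9, -0.1, -81.3]
contact_force: [-9.1, 1.2, 22.5]
gripper_width: 0.0172
gripper_force: 30.0
```

```bash
python3 -m pendant '[[[0,0,-0.1,0,0,0,-1],[0,0,0,0,0,0,-0.3],[0,0,0,0,0,0,-0.1],[0,0,0,0,0,0,-0.1],[0,0,0,0,0,0,-0.1],[0,0,-0.8,0,0,0,-0.1],[0,0,-1,0,0,0,-0.1],[0,0,-1,0,0,0,-0.1]]]'
python3 to.py .466 -.3748 .14
```

```text
time_s: 57.4
tcp_pos: [0.656, 0.065, 0.1498]
eef_rot: [179.9, -0.1, -81.4]
contact_force: [-0.2, -0.2, 0.6]
gripper_width: 0.0395
gripper_force: 0.0
tcp [0.656  0.065  0.1498] [ 1.799e+02 -1.000e-01 -8.140e+01] units [20.32 12.69  0.54]
```

```bash
python3 -m pendant '[[[0.847,0.529,0,0,0,0,-0.1],[0.847,0.529,0,0,0,0,-0.1],[0.847,0.529,0,0,0,0,-0.1],[0.847,0.529,0,0,0,0,-0.1],[0.847,0.529,0,0,0,0,-0.1],[0.847,0.529,0,0,0,0,-0.1],[0.847,0.529,0,0,0,0,-0.1],[0.847,0.529,0,0,0,0,-0.1]]]' >/dev/null
python3 -m pendant '[[[0.847,0.529,0,0,0,0,-0.1],[0.847,0.529,0,0,0,0,-0.1],[0.847,0.529,0,0,0,0,-0.1],[0.847,0.529,0,0,0,0,-0.1],[0.847,0.529,0,0,0,0,-0.1],[0.847,0.529,0,0,0,0,-0.1],[0.847,0.529,0,0,0,0,-0.1],[0.847,0.529,0,0,0,0,-0.1]]]' >/dev/null
python3 -m pendant '[[[0.847,0.529,0,0,0,0,-0.1],[0.847,0.529,0,0,0,0,-0.1],[0.847,0.529,0,0,0,0,-0.1],[0.847,0.529,0,0,0,0,-0.1],[0.847,0.529,0,0,0,0,-0.1],[0.847,0.529,0,0,0,0,-0.1],[0.847,0.529,0,0,0,0,-0.1],[0.847,0.529,0,0,0,0,-0.1]]]'
python3 to.py .4655 -.3745 .049
python3 caps.py
```

```text
time_s: 59.8
tcp_pos: [0.4651, -0.3762, 0.1504]
eef_rot: [-180.0, -0.1, -81.4]
contact_force: [-0.1, 0.5, -0.5]
gripper_width: 0.039
gripper_force: 0.0
tcp [ 0.4651 -0.3762  0.1504] [-1.80e+02 -1.00e-01 -8.14e+01] units [-0.09 -0.03  5.07]
top t 59.85
c3 None (None, 0)
c4 ((0.46424245834350586, -0.37382519245147705), 0.02723424881696701) (array([ 0.4657, -0.3749,  0.0441]), 31)
well (0.657, 0.065) ((0.656444787979126, 0.06445510685443878), 0.027057554572820663) (array([0.6567, 0.0646, 0.0891]), 31)
well (0.651, -0.084) ((0.6512630581855774, -0.08478100597858429), 0.027094857767224312) (array([ 0.6519, -0.0854,  0.0895]), 30)
lid ((0.4927220642566681, 0.010862477123737335), 0.05346286669373512) (array([0.4932, 0.0106, 0.117 ]), 72)
disc plane [ 0.0011 -0.0009  0.0898]
side t 59.9
c3 None (None, 0)
c4 None (None, 0)
well (0.657, 0.065) ((0.6551645398139954, 0.06616699695587158), 0.026957068592309952) (array([0.654 , 0.0679, 0.0867]), 13)
well (0.651, -0.084) ((0.6503207683563232, -0.082612045109272), 0.02660488151013851) (array([ 0.6495, -0.0829,  0.0862]), 12)
lid ((0.49274277687072754, 0.012413395568728447), 0.05460290610790253) (array([0.4907, 0.0135, 0.1143]), 53)
disc plane [0.0051 0.0063 0.0879]
```

```bash
python3 -m pendant '[[[-0.03,0,0.8,0,0,0,-0.25],[-0.03,0,0.8,0,0,0,-0.25],[-0.03,0,0.8,0,0,0,-0.25],[0,0,0.8,0,0,0,-0.25],[0,0,0.8,0,0,0,-0.25],[0,0,0.6,0,0,0,-0.25],[0,0,0.32,0,0,0,-0.25],[0,0,0.15,0,0,0,-0.25]]]'
python3 -m pendant '[[[0,0,0,0,0,0,-0.25],[0,0,0,0,0,0,-1],[0,0,0,0,0,0,-1],[0,0,0,0,0,0,-1],[0,0,0,0,0,0,-1],[0,0,0,0,0,0,-1],[0,0,0,0,0,0,-1],[0,0,0,0,0,0,-1]]]' 30
python3 -m pendant '[[[0,0,-0.3,0,0,0,-1],[0,0,-0.7,0,0,0,-1],[0,0,-1,0,0,0,-1],[0,0,-1,0,0,0,-1],[0,0,-1,0,0,0,-1],[0,0,-1,0,0,0,-1],[0,0,-1,0,0,0,-1],[0,0,-1,0,0,0,-1]]]'
python3 to.py .6545 -.0095 .2
```

```text
time_s: 60.7
tcp_pos: [0.4656, -0.3732, 0.0484]
eef_rot: [180.0, -0.1, -81.4]
contact_force: [-0.3, 0.5, 0.8]
gripper_width: 0.0326
gripper_force: 0.0
time_s: 61.5
tcp_pos: [0.4662, -0.3734, 0.0494]
eef_rot: [-180.0, -0.1, -81.4]
contact_force: [-0.4, 0.4, 5.3]
gripper_width: 0.0167
gripper_force: 30.0
time_s: 62.3
tcp_pos: [0.4656, -0.373, 0.1908]
eef_rot: [-180.0, -0.1, -81.4]
contact_force: [0.8, -0.7, 0.1]
gripper_width: 0.017
gripper_force: 30.0
tcp [ 0.4656 -0.373   0.1908] [-1.80e+02 -1.00e-01 -8.14e+01] units [-16.55 -12.06  -0.48]
```

```bash
python3 -m pendant '[[[-0.83,-0.603,0,0,0,0,-1],[-0.83,-0.603,0,0,0,0,-1],[-0.83,-0.603,0,0,0,0,-1],[-0.83,-0.603,0,0,0,0,-1],[-0.83,-0.603,0,0,0,0,-1],[-0.83,-0.603,0,0,0,0,-1],[-0.83,-0.603,0,0,0,0,-1],[-0.83,-0.603,0,0,0,0,-1]]]' >/dev/null
python3 -m pendant '[[[-0.83,-0.603,0,0,0,0,-1],[-0.83,-0.603,0,0,0,0,-1],[-0.83,-0.603,0,0,0,0,-1],[-0.83,-0.603,0,0,0,0,-1],[-0.83,-0.603,0,0,0,0,-1],[-0.83,-0.603,0,0,0,0,-1],[-0.83,-0.603,0,0,0,0,-1],[-0.83,-0.603,0,0,0,0,-1]]]' >/dev/null
python3 -m pendant '[[[-0.83,-0.603,0,0,0,0,-1],[-0.83,-0.603,0,0,0,0,-1],[-0.83,-0.603,0,0,0,0,-1],[-0.83,-0.603,0,0,0,0,-1],[0,0,0.8,0,0,0,-1],[0,0,0.8,0,0,0,-1],[0,0,0.8,0,0,0,-1],[0,0,0.5,0,0,0,-1]]]'
python3 -m pendant '[[[0,0,0.2,0,0,0,-1],[0,0,0.1,0,0,0,-1],[0,0,0,0,0,0,-1],[0,0,0,0,0,0,-1],[0,0,0,0,0,0,-1],[0,0,0,0,0,0,-1],[0,0,0,0,0,0,-1],[0,0,0,0,0,0,-1]]]'
python3 to.py .6545 -.0085 .0945
python3 - <<'E'
from fit import *
c=cap("side");P=cloud(c)
cv2.imwrite('pics/s8.png',cv2.resize(c['frame'][110:240,150:320],None,fx=3.5,fy=3.5))
E
```

```text
time_s: 64.7
tcp_pos: [0.6544, -0.0081, 0.129]
eef_rot: [179.9, -0.1, -81.4]
contact_force: [0.3, -0.1, -0.1]
gripper_width: 0.0171
gripper_force: 30.0
time_s: 65.5
tcp_pos: [0.6546, -0.0088, 0.1246]
eef_rot: [-180.0, -0.1, -81.4]
contact_force: [-0.6, 0.5, 1.2]
gripper_width: 0.0172
gripper_force: 30.0
tcp [ 0.6546 -0.0088  0.1246] [-1.80e+02 -1.00e-01 -8.14e+01] units [-0.02  0.    1.51]
```

View pics/s8.png

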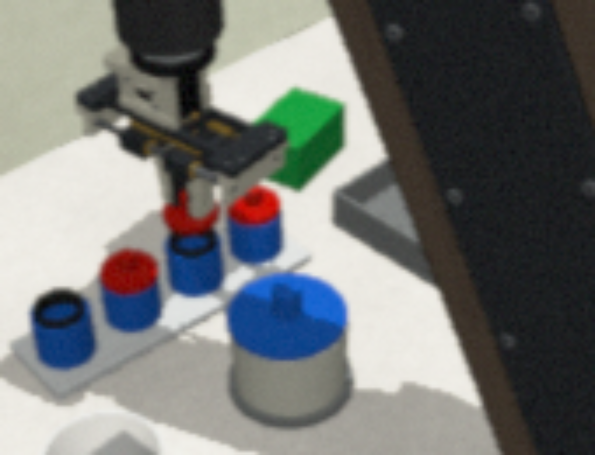

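The last red lid hangs level over pot 3 at about (190,215). The lids on pots 2 and 4 sit flush.

```bash
python3 -m pendant '[[[0,0,0.3,0,0,0,-1],[0,0,0.3,0,0,0,-1],[0,0,0.3,0,0,0,-1],[0,0,0.2,0,0,0,-1],[0,0,0.15,0,0,0,-1],[0,0,0.1,0,0,0,-1],[0,0,0.1,0,0,0,-1],[0,0,0,0,0,0,-1]]]'
python3 -m pendant '[[[0,0,0.05,0,0,0,-1],[0,0,0.05,0,0,0,-1],[0,0,0.05,0,0,0,-1],[0,0,0.05,0,0,0,-1],[0,0,0,0,0,0,-1],[0,0,0,0,0,0,-1],[0,0,0,0,0,0,-1],[0,0,0,0,0,0,-1]]]'
```

```text
time_s: 66.35
tcp_pos: [0.6542, -0.0089, 0.0956]
eef_rot: [180.0, -0.1, -81.4]
contact_force: [-1.8, -0.1, 3.4]
gripper_width: 0.017
gripper_force: 30.0
time_s: 67.15
tcp_pos: [0.6542, -0.009, 0.0942]
eef_rot: [-180.0, -0.1, -81.3]
contact_force: [-10.4, 2.1, 22.7]
gripper_width: 0.0171
gripper_force: 30.0
```

```bash
python3 -m pendant '[[[0,0,-0.1,0,0,0,-1],[0,0,0,0,0,0,-0.3],[0,0,0,0,0,0,-0.1],[0,0,0,0,0,0,-0.1],[0,0,0,0,0,0,-0.1],[0,0,-0.8,0,0,0,-0.1],[0,0,-1,0,0,0,-0.1],[0,0,-1,0,0,0,-0.1]]]'
python3 -m pendant '[[[0,0,-1,0,0,0,0],[0,0,-1,0,0,0,0],[0,0,-1,0,0,0,0],[1,0,-1,0,0,0,0],[1,0,0,0,0,0,0],[1,0,0,0,0,0,0],[1,0,0,0,0,0,0],[1,0,0,0,0,0,0]]]'
python3 -m pendant '[[[1,0,0,0,0,0,0],[1,0,0,0,0,0,0],[1,0,0,0,0,0,0],[1,0,0,0,0,0,0],[1,0,0,0,0,0,0],[0,0,0,0,0,0,0],[0,0,0,0,0,0,0],[0,0,0,0,0,0,0]]]'
python3 caps.py; python3 - <<'E'
from bk import *
beaker();c=cap("top");cv2.imwrite("pics/f_top.png",c["frame"])
E
```

```text
time_s: 67.95
tcp_pos: [0.6544, -0.0088, 0.1495]
eef_rot: [179.9, -0.1, -81.4]
contact_force: [0.3, -0.4, -0.7]
gripper_width: 0.0396
gripper_force: 0.0
time_s: 68.75
tcp_pos: [0.6695, -0.1082, 0.2293]
eef_rot: [180.0, -0.1, -81.4]
contact_force: [0.7, 0.7, -0.8]
gripper_width: 0.0439
gripper_force: 0.0
time_s: 69.55
tcp_pos: [0.6845, -0.2063, 0.2296]
eef_rot: [180.0, -0.1, -81.4]
contact_force: [0.1, -0.1, -0.1]
gripper_width: 0.044
gripper_force: 0.0
top t 69.6
c3 None (None, 0)
c4 None (None, 0)
well (0.6545, -0.01) ((0.6539130806922913, -0.012538015842437744), 0.025700246915221214) (array([ 0.6546, -0.0131,  0.0885]), 27)
well (0.651, -0.084) ((0.6509295105934143, -0.08500786870718002), 0.026711467653512955) (array([ 0.6514, -0.0855,  0.0884]), 33)
lid ((0.4908025562763214, 0.0004354438278824091), 0.0511237271130085) (array([ 0.4919, -0.0013,  0.1105]), 3)
disc plane [-0.0034 -0.0109  0.0894]
side t 69.65
c3 None (None, 0)
c4 None (None, 0)
well (0.657, 0.065) ((0.6539267301559448, 0.06434863805770874), 0.02746587246656418) (array([0.6536, 0.0676, 0.0865]), 14)
well (0.6545, -0.01) ((0.6532326340675354, -0.009780309163033962), 0.026301613077521324) (array([ 0.6523, -0.0087,  0.086 ]), 16)
well (0.651, -0.084) ((0.6473609209060669, -0.08310064673423767), 0.02572358213365078) (array([ 0.649 , -0.0812,  0.0859]), 15)
lid ((0.49377328157424927, 0.012360859662294388), 0.05495995655655861) (array([0.4912, 0.0138, 0.1145]), 51)
disc plane [ 0.0027 -0.0115  0.0881]
top grip 36 [0.4545 0.2927 0.0672] [0.4656 0.32   0.0799] x at .295 0.4619196091260132 deg 99.9563079976575
side grip 94 [0.4524 0.2666 0.0666] [0.471  0.3218 0.0763] x at .295 0.4604620086367845 deg 98.9518870199874
side rim 188 (array([0.4727, 0.2241]), np.float64(0.003244219026711332))
```

View pics/f_top.png

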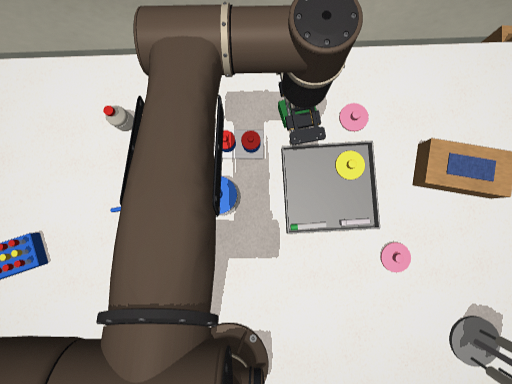

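The final view shows only the yellow lid (349,165), the tube and the clamp left in the crate. All lids measure fully home, and the beaker stands upright on its mat.

```bash
python3 -c "
from plant import r
print(r.close_job())"
```

```text
the job is handed in; nothing more can be done
None
```

I handed the job in at about 70 s of the 210 s; no verdict came back. By my last camera measurements, both capsules are in the white pot with the blue lid pressed home, the beaker stands upright on its mat, all three red lids are seated on small pots, and the yellow lid, tube and clamp are still in the crate.

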